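# Fit new knobs to a dryer's control panel from the tilt-out bin

### The job

The dryer's control panel lies on the counter with its stems bare. Tilt the wide upper parts bin out and fit every knob in it to the panel, the large one on the timer stem (in the large dial) and each small one on a stem of its own in a small dial, pressing and turning it until it finds the stem's flat and drops fully home; leave every fitted knob turned to off, its white pointer at the thick mark towards the blue stripe, and tilt the bin shut. There may be fewer knobs than stems; leave the bottle, the screwdriver and the mug where they are.

Things in the scene. Friction and masses are not known exactly. Their poses are not given: they have to be found in the camera images.
- bin (a joint): tilt of the wide upper bin of the grey parts unit, rad: 0 shut, grows as its top comes forward towards the robot; stop at 0.55. The hinge is stiff: the bin stays where it is left; moving it takes 5 to 15 N at the handle.
- bin_handle (a point): middle of the bin's steel bar handle (moves with the bin): round, 10 mm thick, 100 long, along the bin's y, 30 clear of the bin's front face, 66 above the bin's underside. Axes are the bin's: x into the unit (away from the robot), z up the front wall; both tilt with it.
- bin_hinge (a point): the bin's pivot: middle of its front lower edge, on the hinge line along y; axes as bin_handle. White open-topped bin, outside 104 mm deep, 330 wide; front wall 80 high, back wall 42, sides scooped down to 46 just behind the front; all 4 thick.
- bin_floor (a point): middle of the bin's inner floor, 52 mm behind the hinge and 4 above it along the bin's z; axes as bin_handle.
- unit: the grey parts unit, fixed: 125 mm deep (x), 354 wide (y), 190 high; three small shut bins below, the wide tilt-out bin (front face 64.5 in front of the origin, underside 97 up) above; its roof begins 38 behind that face. Origin: centre of the underside; x points from its front to its back.
- panel: white control panel, fixed, lying on its back: 160 mm (x) by 440 (y), top face 55 above the counter. Origin: centre of the underside. Five stems stand along x = 0 at y = -155 (timer, printed dial ring 84 across), -60, 15, 90, 165 (rings 66 across). A blue stripe runs along its -x edge; each dial's thick off mark is on that side of its stem: a knob is off with its pointer (+x) along the panel's -x.
- stem_timer_foot (a point): foot of the timer stem, at the end of the row, in the large dial: on the stem's axis at the panel's top face. Aluminium D-shaft, 12 mm across, 13 high, end chamfered 1.3, flat 2 from the axis on its +x side (x: out through the flat; z: up). Turns with the knob, stiffly (0.12 N m, 2.4 rad each way from off), stays put. A knob is home with its origin here and its x along this x.
- stem_a_foot (a point): foot of the first selector stem beside the timer, in a small dial: on the stem's axis at the panel's top face. Aluminium D-shaft, 12 mm across, 13 high, end chamfered 1.3, flat 2 from the axis on its +x side (x: out through the flat; z: up). Turns with the knob, stiffly (0.12 N m, 2.4 rad each way from off), stays put. A knob is home with its origin here and its x along this x.
- stem_b_foot (a point): foot of the second selector stem, in a small dial: on the stem's axis at the panel's top face. Aluminium D-shaft, 12 mm across, 13 high, end chamfered 1.3, flat 2 from the axis on its +x side (x: out through the flat; z: up). Turns with the knob, stiffly (0.12 N m, 2.4 rad each way from off), stays put. A knob is home with its origin here and its x along this x.
- stem_c_foot (a point): foot of the third selector stem, in a small dial: on the stem's axis at the panel's top face. Aluminium D-shaft, 12 mm across, 13 high, end chamfered 1.3, flat 2 from the axis on its +x side (x: out through the flat; z: up). Turns with the knob, stiffly (0.12 N m, 2.4 rad each way from off), stays put. A knob is home with its origin here and its x along this x.
- stem_d_foot (a point): foot of the last selector stem, farthest from the timer, in a small dial: on the stem's axis at the panel's top face. Aluminium D-shaft, 12 mm across, 13 high, end chamfered 1.3, flat 2 from the axis on its +x side (x: out through the flat; z: up). Turns with the knob, stiffly (0.12 N m, 2.4 rad each way from off), stays put. A knob is home with its origin here and its x along this x.
- knob_timer: large black timer knob: skirt 60 mm across, 14 high; round grip 20 across, to 37 high. D-shaped bore below, 14 deep, 13.6 wide (lead-in 1), flat 2.8 from the axis on the knob's +x side (white pointer line); drops over a stem when the flats agree within 8 degrees, else rests on its end, 13 too high. Origin: axis at underside; z up the grip. Starts grip up in the bin; may slide in it. 60 g.
- knob_a: small black selector knob: skirt 52 mm across, 14 high; round grip 20 across, to 37 high. D-shaped bore below, 14 deep, 13.6 wide (lead-in 1), flat 2.8 from the axis on the knob's +x side (white pointer line); drops over a stem when the flats agree within 8 degrees, else rests on its end, 13 too high. Origin: axis at underside; z up the grip. Starts grip up in the bin; may slide in it. 60 g.
- knob_b: small black selector knob: skirt 52 mm across, 14 high; round grip 20 across, to 37 high. D-shaped bore below, 14 deep, 13.6 wide (lead-in 1), flat 2.8 from the axis on the knob's +x side (white pointer line); drops over a stem when the flats agree within 8 degrees, else rests on its end, 13 too high. Origin: axis at underside; z up the grip. Starts grip up in the bin; may slide in it. 60 g.
- knob_c: small black selector knob: skirt 52 mm across, 14 high; round grip 20 across, to 37 high. D-shaped bore below, 14 deep, 13.6 wide (lead-in 1), flat 2.8 from the axis on the knob's +x side (white pointer line); drops over a stem when the flats agree within 8 degrees, else rests on its end, 13 too high. Origin: axis at underside; z up the grip. Starts grip up in the bin; may slide in it. 60 g.
- knob_d: small black selector knob: skirt 52 mm across, 14 high; round grip 20 across, to 37 high. D-shaped bore below, 14 deep, 13.6 wide (lead-in 1), flat 2.8 from the axis on the knob's +x side (white pointer line); drops over a stem when the flats agree within 8 degrees, else rests on its end, 13 too high. Origin: axis at underside; z up the grip. Starts grip up in the bin; may slide in it. 60 g.
- knob_timer_pointer (a point): outer end of the white pointer line on that knob's skirt, 24 mm from the axis along the knob's +x, 14 above its underside; axes as the knob's.
- knob_a_pointer (a point): outer end of the white pointer line on that knob's skirt, 20 mm from the axis along the knob's +x, 14 above its underside; axes as the knob's.
- knob_b_pointer (a point): outer end of the white pointer line on that knob's skirt, 20 mm from the axis along the knob's +x, 14 above its underside; axes as the knob's.
- knob_c_pointer (a point): outer end of the white pointer line on that knob's skirt, 20 mm from the axis along the knob's +x, 14 above its underside; axes as the knob's.
- knob_d_pointer (a point): outer end of the white pointer line on that knob's skirt, 20 mm from the axis along the knob's +x, 14 above its underside; axes as the knob's.
- detergent: bystander: white detergent bottle with a blue cap, 90 mm in diameter, 200 high; origin at the middle of its underside.
- driver: bystander: screwdriver 200 mm long lying on the counter; origin underneath its middle, x along it towards the tip.
- mug: bystander: white mug, 80 mm in diameter, 95 high; origin at the middle of its underside.

How it is judged:
By the outcome, as a careful person would: the job done as asked, in the order asked, and still so for the second after the job is handed in, with the robot touching nothing.
Of knob_timer, knob_a, knob_b, knob_c, knob_d only 3 to 5 are there at a start; the rules pass over those that are not, and their reading is None.
At some moment in a run one of knob_timer, knob_a, knob_b, knob_c, knob_d may be knocked a few centimetres aside while the robot is not near it.
It also fails if it takes over 210 s, if anything falls off the work surface, if the arm or the gripper's body presses on something with over 40 N, if the wrist force passes 120 N, or if a joint passes its speed limit or range.

### The arm

A 6-joint arm with a two-finger parallel gripper is mounted at the origin on the work surface. World frame = base frame: x ahead of the robot, y to its left, z up, the work surface at z = 0. Lengths are in m, angles in rad, forces in N, time in s.
With the tool pointing down it reaches from about 0.425 to 0.95 m from the base axis. Payload 3.5 kg.
Tool frame: the origin (TCP) lies at the very end of the fingers, on their centre line; the grasp point (between the pads) lies 19 mm behind it; z points along the fingers, y is the line along which they close (so a half turn about z gives the same grasp; the last joint's range is limited). The gripper opens to 85 mm and grips with 20 to 120 N. Pads are 22 mm wide; open, the fingers measure 114 mm over their backs; the gripper's body (76 mm by 85 mm) begins 54 mm behind the grasp point. The pads swing forward as they close: fully open they stand 13 mm farther back than shut.
Start: joints at [-1.397, 0.286, 1.577, -0, 1.279, -0.15], TCP at [0.215, -0.64, 0.231] pointing down, gripper open.
Joint ranges: [-2.77, 2.77], [-0.9, 2.22], [0.21, 2.48], [-1.53, 4.67], [0.24, 2.81], [-2.84, 2.84]. Speed limits (rad/s): [2.79, 2.79, 3.14, 3.14, 3.14, 3.14].

### API

Orientations are given as a unit quaternion [x, y, z, w].
In Python, from plant import ctrl gives the robot as it stands.
- The arm moves only by the shell command python3 inch.py 'ROWS' [FORCE]. ROWS is a JSON list of rows, 1 to 10 of them, each of 7 numbers: dx, dy, dz in m, then a rotation vector rx, ry, rz in rad, then the opening from 0.0 (shut) to 1.0 (fully open); each row is the pose to reach, as a shift and turn from the pose commanded when the command began, along the tool's axes at that moment; what a row does not reach only later rows make up. A row lasts 1/8 s, in which the tool goes at most 0.0625 m and 0.188 rad, less where a joint would pass 70% of its speed; a pose out of reach is approached as far as the arm can. The fingers move at their own pace and stop on an object; FORCE is the grip in N (left out, the last holds). Time passes only in rows, so rows that do not move let the fingers close. It prints the time, the measured TCP pose, the force, the opening and the grip force at its end.
- ctrl.get_state(): the state, without advancing time (a new reading comes with each control period).
- ctrl.read_camera(name): name is "scene" or "top" or "wrist"; returns a dict with "pixels" (420x560x3 uint8, red, green, blue), "camera_matrix" (3x3 intrinsics, pixels), "dist_coeffs" ([k1, k2, p1, p2, k3] as OpenCV has them; the pictures are not rectified), "xyz" and "orientation" of the camera in the world. Camera axes: x right, y down, z forward; pixel columns grow to the right and rows downward; lengths in m; the calibration is good to about 2 mm. A picture is of the moment at which its call begins. There is no depth.
- ctrl.sign_off(): hands the job in; it is judged then, once.
The state is a dict: "time": time; "qpos": joint angles; "dq": joint speeds; "joint_efforts": joint torques, N m; "eef_pos": TCP position; "tcp_rot": TCP orientation; "contact_force": force on the tool from outside, world axes, zero at the start; "wrist_torque": the same for the moment, N m; "opening": opening from 0.0 (shut) to 1.0 (fully open); "finger_force": force on a finger pad.
Only numpy, scipy, OpenCV 4.12 (cv2) and the standard library are available. Lean on these libraries where they do the work, as an engineer would, in place of code of your own. Each camera call takes 0.05 s, during which the arm holds its last target. There are 200 camera calls.

## Working session

There is one attempt and no reset: what is moved stays moved. The work goes in short steps, Python scripts to look and compute and a shell command to move; the robot and the scene stay as the last step left them, time stands still between calls to the robot, and variables do not carry over. Pictures are saved under pics/ and viewed, at most 14 in all, crops included, and the job is handed in when it is done.

```bash
ls; mkdir -p pics; python3 - <<'E'
from plant import ctrl
import cv2
for n in ["scene","top","wrist"]:
    c=ctrl.read_camera(n); cv2.imwrite(f"pics/{n}0.png",c["pixels"][:,:,::-1]); print(n,c["camera_matrix"].tolist() if hasattr(c["camera_matrix"],'tolist') else c["camera_matrix"],c["dist_coeffs"],c["xyz"],c["orientation"])
print(ctrl.get_state())
E
```

```text
inch.py
pics
plant.py
scene [[386.56677590292986, 0.0, 278.4723995000602], [0.0, 386.56677590292986, 203.64315197994887], [0.0, 0.0, 1.0]] [-0.0251839  0.         0.         0.         0.       ] [ 1.30095795 -0.3057398   0.65034805] [ 0.73831799  0.48612382 -0.25378264 -0.39263793]
top [[534.2071074206274, 0.0, 277.32495638095577], [0.0, 534.2071074206274, 210.34656299517027], [0.0, 0.0, 1.0]] [-0.11114423  0.          0.          0.          0.        ] [ 0.47996676 -0.02892675  1.38706096] [-0.70126932  0.71160618 -0.02564793  0.03435359]
wrist [[304.684498755223, 0.0, 279.832809425984], [0.0, 304.684498755223, 208.10920827744263], [0.0, 0.0, 1.0]] [-0.01288016  0.          0.          0.          0.        ] [ 0.29360555 -0.61476002  0.37323928] [ 0.80100995 -0.57611429 -0.09571293  0.13158424]
{'time': 0.15, 'qpos': array([-1.39701672e+00,  2.86993041e-01,  1.57788198e+00, -1.76618850e-05,
        1.27858276e+00, -1.49989734e-01]), 'dq': array([ 0.00078452, -0.00192658, -0.00387981,  0.00149798, -0.00167107,
       -0.000413  ]), 'joint_efforts': array([ 7.29377498e-04, -4.06600320e+01, -2.93142664e+01, -1.84538567e-04,
        3.92685004e-03,  6.81622566e-06]), 'eef_pos': array([ 0.21468489, -0.63939614,  0.230222  ]), 'tcp_rot': array([ 9.86924428e-01,  1.61180967e-01, -1.95460911e-05, -9.32393538e-04]), 'contact_force': array([-0.82658405,  0.06702061,  0.00953664]), 'wrist_torque': array([ 0.0041735 ,  0.00754495, -0.01320817]), 'finger_force': 0.0, 'opening': 0.9981207351916037}
```
View pics/top0.png

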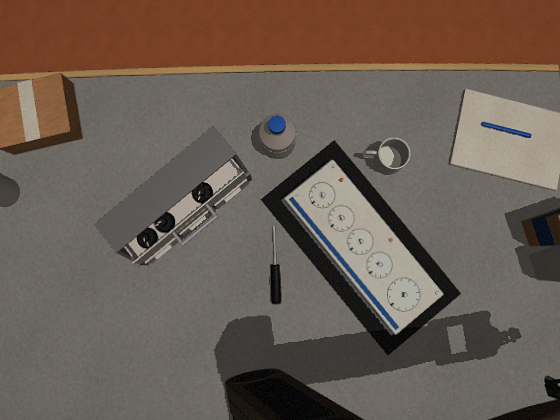

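View pics/scene0.png

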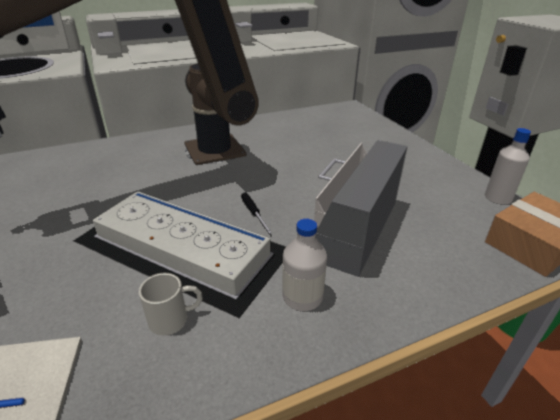

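The top view shows the unit left (roof about (95–240, 128–250)), with three knobs visible near (147,238), (165,222) and (202,192). The panel is right of centre, with its timer dial at (404,295) and small dials at (380,264), (360,241), (341,217) and (322,194). The scene view confirms that the bin handle faces the robot.

```bash
cat > h.py <<'E'
import numpy as np, cv2
from plant import ctrl
from scipy.spatial.transform import Rotation as R
def ray(c,uv):
    p=cv2.undistortPoints(np.array(uv,float).reshape(-1,1,2),np.array(c["camera_matrix"]),np.array(c["dist_coeffs"]))[:,0]
    return np.c_[p,np.ones(len(p))]@R.from_quat(c["orientation"]).as_matrix().T
def plane(c,uv,z):
    d=ray(c,uv); o=np.array(c["xyz"]); return o+d*((z-o[2])/d[:,2])[:,None]
def proj(c,P):
    Rm=R.from_quat(c["orientation"]).as_matrix().T
    t=-Rm@np.array(c["xyz"]); return cv2.projectPoints(np.array(P,float).reshape(-1,1,3),cv2.Rodrigues(Rm)[0],t,np.array(c["camera_matrix"]),np.array(c["dist_coeffs"]))[0][:,0]
def tri(c1,u1,c2,u2):
    A=np.zeros((3,3));b=np.zeros(3)
    for c,u in((c1,u1),(c2,u2)):
        d=ray(c,[u])[0];d/=np.linalg.norm(d);M=np.eye(3)-np.outer(d,d);A+=M;b+=M@np.array(c["xyz"])
    return np.linalg.solve(A,b)
def look(n,f=None):
    c=ctrl.read_camera(n)
    if f: cv2.imwrite(f"pics/{f}.png",c["pixels"][:,:,::-1])
    return c
def crop(c,f,x0,x1,y0,y1,s):
    cv2.imwrite(f"pics/{f}.png",cv2.resize(c["pixels"][y0:y1,x0:x1,::-1],None,fx=s,fy=s,interpolation=cv2.INTER_CUBIC))
E
python3 - <<'E'
from h import *
c=look("top"); im=c["pixels"]
crop(c,"bincrop",85,265,120,272,4)
hsv=cv2.cvtColor(im,cv2.COLOR_RGB2HSV)
w=((im.min(2)>150)).astype(np.uint8)*255; w[:,:260]=0;w[:,460:]=0;w[:155]=0;w[345:]=0
w[:190,350:]=0
b=cv2.inRange(hsv,(100,90,60),(125,255,255)); b[:190]=0;b[:,:280]=0;b[:,450:]=0
m=w|b
m=cv2.morphologyEx(m,cv2.MORPH_CLOSE,np.ones((9,9)))
cs=max(cv2.findContours(m,0,2)[0],key=cv2.contourArea)
P=plane(c,cs[:,0],.055)
r=cv2.minAreaRect(P[:,:2].astype(np.float32)); print("panel",r)
ys,xs=np.nonzero(b); B=plane(c,np.c_[xs,ys],.055); print("stripe",B.mean(0),cv2.minAreaRect(B[:,:2].astype(np.float32)))
print(plane(c,[(404,295),(380,264),(360,241),(341,217),(322,194)],.055))
E
```

```text
panel ((0.5015673637390137, -0.22793854773044586), (0.43351680040359497, 0.15418517589569092), 38.17155075073242)
stripe [ 0.46020822 -0.17592227  0.055     ] ((0.46092891693115234, -0.17514696717262268), (0.41663628816604614, 0.010676182806491852), 38.29204559326172)
[[ 0.37759094 -0.32505347  0.055     ]
 [ 0.45556863 -0.26691566  0.055     ]
 [ 0.5136073  -0.21834675  0.055     ]
 [ 0.57431821 -0.1722728   0.055     ]
 [ 0.63288027 -0.12596575  0.055     ]]
```

View pics/bincrop.png

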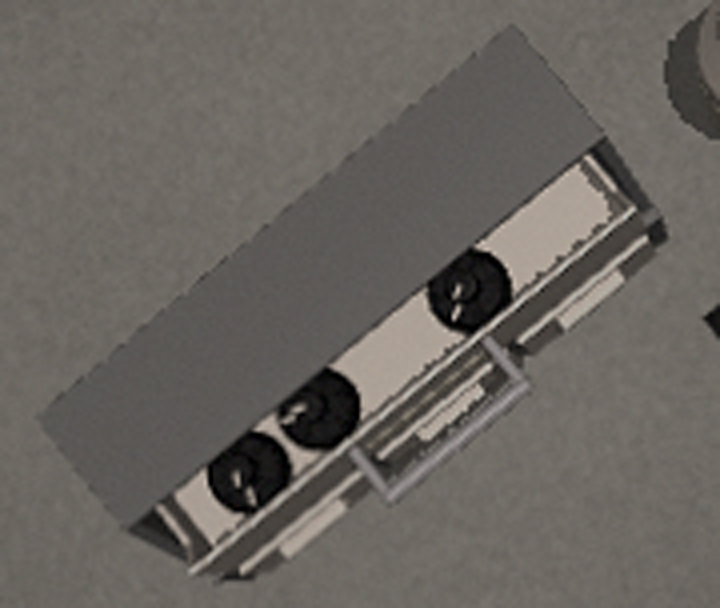

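The crop shows three knobs in the bin, at crop pixels (248,472), (320,408) and (470,290). The roof corners are (510,25), (605,137), (125,527) and (40,417), and the handle ends are (525,383) and (392,497).

```bash
python3 - <<'E'
from h import *
c=look("top")
q=lambda L:[(85+a/4-.4,120+b/4-.4) for a,b in L]
P=plane(c,q([(510,25),(605,137),(125,527),(40,417)]),.19); print(P)
print([np.linalg.norm(P[i]-P[(i+1)%4]) for i in range(4)])
H=plane(c,q([(525,383),(392,497)]),.163); print("handle",H,np.linalg.norm(H[0]-H[1]),H.mean(0))
F=plane(c,q([(635,210),(192,573)]),.177);print("front wall top",F,np.linalg.norm(F[0]-F[1]))
for a,b in((P[0],P[3]),(P[1],P[2]),(H[0],H[1]),(F[0],F[1])):
    d=(b-a); print("yaw of y axis",np.degrees(np.arctan2(d[1],d[0])))
print("knobs",plane(c,q([(248,472),(320,408),(470,290)]),.13))
E
```

```text
[[0.77870139 0.13197682 0.19      ]
 [0.71241201 0.07769136 0.19      ]
 [0.49415859 0.35267482 0.19      ]
 [0.55730538 0.40305706 0.19      ]]
[np.float64(0.08568075868102695), np.float64(0.3510704437715257), np.float64(0.0807829623358217), np.float64(0.3500009798046886)]
handle [[0.57480823 0.12727153 0.163     ]
 [0.51014625 0.20455906 0.163     ]] 0.10076971000933926 [0.54247724 0.1659153  0.163     ]
front wall top [[0.67217566 0.06187732 0.177     ]
 [0.46772047 0.31748644 0.177     ]] 0.32731933733780993
yaw of y axis 129.23911887726226
yaw of y axis 128.43891018544116
yaw of y axis 129.9172639660989
yaw of y axis 128.65542000151825
knobs [[0.52678042 0.29728984 0.13      ]
 [0.56427441 0.25402051 0.13      ]
 [0.63331135 0.16412384 0.13      ]]
```

```bash
cat >> h.py <<'E'
UY=np.radians(38.8); u=np.array([np.cos(UY),np.sin(UY),0]); v=np.array([-np.sin(UY),np.cos(UY),0]); Z=np.array([0,0,1.])
HINGE=.563*u-.2105*v+.097*Z
def binR(t): # bin axes in world
    x=np.cos(t)*u+np.sin(t)*Z; z=np.cos(t)*Z-np.sin(t)*u
    return np.c_[x,v,z]
def binP(a,b,z,t): return HINGE+binR(t)@np.array([a,b,z])
def down(yaw): # tool down, tool y at yaw
    y=np.array([np.cos(yaw),np.sin(yaw),0]); return np.c_[np.cross(y,-Z),y,-Z]
def go(p,Rt=None,s=None):
    s=s or ctrl.get_state(); R0=R.from_quat(s["tcp_rot"])
    d=R0.inv().apply(np.array(p)-s["eef_pos"]); 
    r=(R0.inv()*R.from_matrix(Rt)).as_rotvec() if Rt is not None else np.zeros(3)
    print("shift",np.round(d,4),"rot",np.round(r,3),"rows>=",np.ceil(max(np.linalg.norm(d)/.0625,np.linalg.norm(r)/.188)),"q",np.round(s["qpos"],2))
E
python3 - <<'E'
from h import *
p=binP(-.035,0,.066,0); print(p)
p[2]=.25; go(p,down(UY))
E
```

```text
[0.54339055 0.16679617 0.163     ]
shift [ 0.5682 -0.6599 -0.0185] rot [-1.000e-03 -1.000e-03 -1.924e+00] rows>= 14.0 q [-1.4   0.29  1.58 -0.    1.28 -0.15]
```

```bash
python3 inch.py '[[0.3,-0.3,-0.02,0,0,-0.9,0.4],[0.3,-0.3,-0.02,0,0,-0.9,0.4],[0.3,-0.3,-0.02,0,0,-0.9,0.4],[0.3,-0.3,-0.02,0,0,-0.9,0.4],[0.3,-0.3,-0.02,0,0,-0.9,0.4],[0.3,-0.3,-0.02,0,0,-0.9,0.4],[0.3,-0.3,-0.02,0,0,-0.9,0.4],[0.3,-0.3,-0.02,0,0,-0.9,0.4]]' 40; python3 - <<'E'
from h import *
p=binP(-.035,0,.066,0);p[2]=.25; go(p,down(UY))
E
```

```text
time: 1.25
eef_pos: [0.4048, -0.2574, 0.2517]
tcp_rot: [0.817, 0.577, 0.0, 0.0]
contact_force: [-0.5, -0.3, -0.0]
opening: 0.401
finger_force: 0.0
shift [ 0.4461 -0.0116  0.0017] rot [ 1.000e-03  0.000e+00 -1.019e+00] rows>= 8.0 q [-0.78 -0.17  2.02  0.    1.29 -0.44]
```

```bash
python3 inch.py '[[0.446,-0.012,0,0,0,-1.02,0.4],[0.446,-0.012,0,0,0,-1.02,0.4],[0.446,-0.012,0,0,0,-1.02,0.4],[0.446,-0.012,0,0,0,-1.02,0.4],[0.446,-0.012,0,0,0,-1.02,0.4],[0.446,-0.012,0,0,0,-1.02,0.4],[0.446,-0.012,0,0,0,-1.02,0.4],[0.446,-0.012,0,0,0,-1.02,0.4],[0.446,-0.012,0,0,0,-1.02,0.4],[0.446,-0.012,0,0,0,-1.02,0.4]]'; python3 - <<'E'
from h import *
p=binP(-.035,0,.066,0);p[2]=.144; go(p,down(UY))
look("wrist","w1")
E
```

```text
time: 2.5
eef_pos: [0.5441, 0.1617, 0.2511]
tcp_rot: [0.435, 0.9, -0.0, -0.0]
contact_force: [0.8, -0.7, 0.8]
opening: 0.4
finger_force: 0.0
shift [0.0045 0.0027 0.1071] rot [-0.001  0.    -0.006] rows>= 2.0 q [ 0.11  0.04  1.82 -0.    1.28 -0.56]
```

View pics/w1.png

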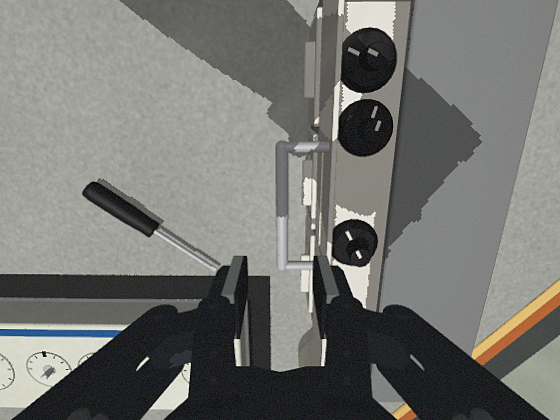

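The wrist picture shows the handle bar at column 282, rows 148–265, and three knobs at (368,58), (365,128) and (355,243). I'll check the handle by reprojecting it.

```bash
python3 - <<'E'
from h import *
c=look("wrist")
print(proj(c,[binP(-.035,.05,.066,0),binP(-.035,-.05,.066,0),binP(0,.165,.08,0)]), proj(c,[ctrl.get_state()["eef_pos"]]))
print(plane(c,[(282,148),(282,265)],.163), binP(-.035,.05,.066,0),binP(-.035,-.05,.066,0))
E
python3 inch.py '[[0.004,0.002,0.06,0,0,0,0.4],[0.004,0.002,0.107,0,0,0,0.4],[0.004,0.002,0.107,0,0,0,0.4],[0.004,0.002,0.107,0,0,0,0.4],[0.004,0.002,0.107,0,0,0,0.0],[0.004,0.002,0.107,0,0,0,0.0],[0.004,0.002,0.107,0,0,0,0.0],[0.004,0.002,0.107,0,0,0,0.0]]' 60
```

```text
[[283.82268979 142.72004377]
 [284.12910462 261.58422813]
 [343.09952807 -52.81985202]] [[281.48373719 266.6549384 ]]
[[0.51343111 0.20185289 0.163     ]
 [0.57534947 0.1241205  0.163     ]] [0.51206036 0.20576307 0.163     ] [0.57472074 0.12782927 0.163     ]
time: 3.6
eef_pos: [0.5427, 0.1659, 0.1476]
tcp_rot: [0.433, 0.901, -0.003, 0.0]
contact_force: [-8.3, -6.3, 7.7]
opening: 0.091
finger_force: 58.6
```

```bash
python3 inch.py '[[0,-0.0033,0.003,-0.075,0,0,0],[0,-0.0066,0.006,-0.15,0,0,0],[0,-0.0095,0.009,-0.225,0,0,0],[0,-0.0123,0.0124,-0.3,0,0,0],[0,-0.015,0.016,-0.375,0,0,0],[0,-0.017,0.02,-0.45,0,0,0],[0,-0.0183,0.0225,-0.5,0,0,0],[0,-0.0194,0.025,-0.545,0,0,0],[0,-0.0194,0.025,-0.545,0,0,0]]'; python3 -c "
from h import *
s=ctrl.get_state();print(s['eef_pos'],R.from_quat(s['tcp_rot']).as_matrix()[:,2],s['contact_force'],s['qpos'])"
```

```text
time: 4.72
eef_pos: [0.5289, 0.1547, 0.1255]
tcp_rot: [0.415, 0.869, 0.243, 0.119]
contact_force: [-35.2, -20.6, 35.2]
opening: 0.091
finger_force: 64.8
[0.52889372 0.15469203 0.1255453 ] [ 0.40791553  0.3243075  -0.85348086] [-35.23959735 -20.63256407  35.17365021] [-0.06373161 -0.08333427  2.26105884  0.62888301  0.63647213 -1.19480459]
```

```bash
python3 inch.py '[[0,0,0,0,0,0,0.3],[0,0,0,0,0,0,0.3],[0,0,-0.06,0,0,0,0.35],[0,0,-0.1,0,0,0,0.35],[0,0,-0.1,0,0,0,0.35],[0,0,-0.1,0,0,0,0.35]]'; python3 - <<'E'
from h import *
c=look("top","t2"); w=look("wrist","w2")
a=cv2.resize(c["pixels"][120:272,85:265],None,fx=3,fy=3,interpolation=cv2.INTER_CUBIC)
cv2.imwrite("pics/w2b.png",np.vstack([cv2.copyMakeBorder(a,0,0,0,20,0)[:,:560],w["pixels"]])[:,:,::-1][:600] if 0 else w["pixels"][:,:,::-1])
cv2.imwrite("pics/t2c.png",a[:,:,::-1])
s=ctrl.get_state();print(s['eef_pos'],s['qpos'],s["contact_force"])
E
```

```text
time: 5.48
eef_pos: [0.4873, 0.1236, 0.2043]
tcp_rot: [0.418, 0.868, 0.242, 0.116]
contact_force: [0.2, -0.1, 0.0]
opening: 0.352
finger_force: 0.0
[0.48687195 0.12384505 0.20316151] [-0.15133001 -0.32927474  2.30194613  0.52898116  0.85493177 -1.11314756] [ 0.40995115  0.05978777 -0.48289916]
```

View pics/w2.png

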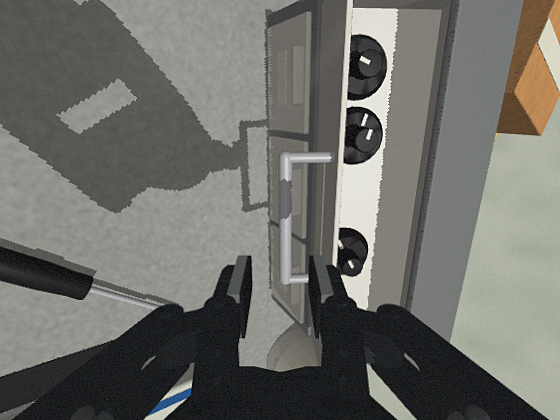

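The bin is open, with knobs at (366,68), (363,135) and (350,250) lying against its front wall. Next I'll turn the tool so its y lies along −bin y and its approach is along the bin's z.

```bash
cat >> h.py <<'E'
def binTool(t):
    B=binR(t); return np.c_[B[:,0],-B[:,1],-B[:,2]]
E
python3 - <<'E'
from h import *
c=look("wrist");
for t in(.5,.53,.55): print(t,proj(c,[binP(-.035,.05,.066,t),binP(-.035,-.05,.066,t),binP(0,.165,.08,t)]).round(1).tolist())
for z in (.13,.15): print(binP(.03,.04,z,.55))
go(binP(.03,.04,.14,.55),binTool(.55))
E
```

```text
0.5 [[285.1, 153.3], [284.9, 274.1], [348.2, -46.0]]
0.53 [[282.3, 153.1], [282.5, 273.5], [344.0, -46.1]]
0.55 [[280.5, 152.9], [280.9, 273.1], [341.2, -46.1]]
[0.51257987 0.19334936 0.2235088 ]
[0.50443287 0.186799   0.2405593 ]
shift [0.0383 0.0648 0.0054] rot [-0.006  0.006  1.567] rows>= 9.0 q [-0.15 -0.33  2.3   0.53  0.85 -1.11]
```

```bash
python3 inch.py '[[0.038,0.065,0,0,0,0.19,0.35],[0.038,0.065,0,0,0,0.37,0.35],[0.038,0.065,0,0,0,0.56,0.35],[0.038,0.065,0,0,0,0.75,0.35],[0.038,0.065,0,0,0,0.94,0.35],[0.038,0.065,0,0,0,1.12,0.35],[0.038,0.065,0,0,0,1.31,0.35],[0.038,0.065,0,0,0,1.5,0.35],[0.038,0.065,0,0,0,1.567,0.35],[0.038,0.065,0,0,0,1.567,0.35]]'; python3 - <<'E'
from h import *
go(binP(.03,.05,.14,.475),binTool(.475))
c=look("wrist","w3")
E
```

```text
time: 6.88
eef_pos: [0.5069, 0.1881, 0.2371]
tcp_rot: [0.909, 0.32, 0.253, -0.089]
contact_force: [-0.7, 0.4, -0.7]
opening: 0.352
finger_force: 0.0
shift [ 0.01   -0.0106  0.0082] rot [ 0.001 -0.068  0.001] rows>= 1.0 q [ 0.02 -0.28  2.2   0.44  0.83  0.67]
```

View pics/w3.png

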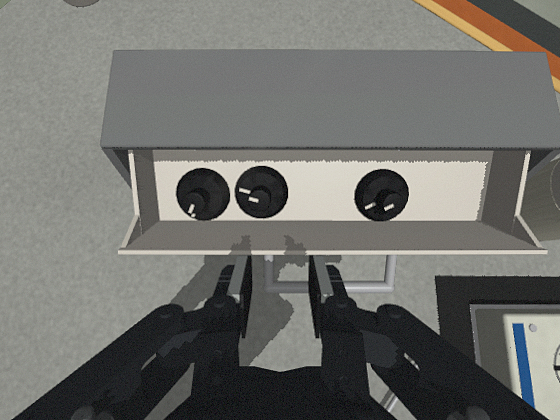

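All three knobs are clear in the bin, with skirts at about (203,194), (262,191) and (382,194). The front wall's top corners are at (120,252) and (545,252).

```bash
cat >> h.py <<'E'
def binplane(c,uv,b,t):
    B=binR(t);o=B.T@(np.array(c["xyz"])-HINGE);d=ray(c,uv)@B
    return o+d*((b-o[2])/d[:,2])[:,None]
E
cat > knobs.py <<'E'
from h import *
import sys
t=float(sys.argv[1])
c=look("wrist");im=c["pixels"];g=im.max(2)
box=proj(c,[binP(.006,.16,.004,t),binP(.006,-.16,.004,t),binP(.095,-.16,.004,t),binP(.095,.16,.004,t)]).astype(int)
roi=cv2.fillConvexPoly(np.zeros(g.shape,np.uint8),cv2.convexHull(box),255)
roi=cv2.dilate(roi,np.ones((11,11)))
d=cv2.morphologyEx(((g<75)&(roi>0)).astype(np.uint8),cv2.MORPH_OPEN,np.ones((3,3)))
for k in cv2.findContours(d,0,2)[0]:
    if cv2.contourArea(k)<500: continue
    k=cv2.convexHull(k)
    P=binplane(c,k[:,0],.012,t); (x,y),r=cv2.minEnclosingCircle(P[:,:2].astype(np.float32)); 
    (ex,ey),_,_=cv2.fitEllipse(k)
    m=cv2.erode(cv2.fillConvexPoly(np.zeros(g.shape,np.uint8),k,1),np.ones((5,5)))
    w=((g>130)&(m>0)).astype(np.uint8); n,lab,st,cen=cv2.connectedComponentsWithStats(w)
    print("knob px",round(ex),round(ey),"area",cv2.contourArea(k),"bin xy",np.round([x,y,2*r],4))
    for i in range(1,n):
        if st[i,4]<4: continue
        yy,xx=np.nonzero(lab==i); xy=np.c_[xx,yy]
        for b in(.018,.041):
            Q=binplane(c,xy,b,t)[:,:2]; cq=Q.mean(0); U=np.linalg.svd(Q-cq)[2][0]; L=np.ptp((Q-cq)@U)
            U=U if (cq-[x,y])@U>0 else -U
            print("  mark b",b,"centre rel",np.round(cq-[x,y],4),"r",np.round(np.hypot(*(cq-[x,y])),4),"ang c",np.round(np.degrees(np.arctan2(*(cq-[x,y])[::-1])),1),"ang line",np.round(np.degrees(np.arctan2(U[1],U[0])),1),"len",round(L,4),"n",len(xy))
E
python3 - <<'E'
from h import *
c=look("wrist")
for t in(.44,.47,.5,.53): print(t,proj(c,[binP(0,.165,.08,t),binP(0,-.165,.08,t),binP(.1,.161,.004,t),binP(.004,.161,.004,t),binP(.004,-.161,.004,t)]).round(1).tolist())
E
python3 knobs.py 0.475
python3 - <<'E'
from h import *
c=look("wrist"); crop(c,"w3c",120,430,145,260,2.5)
E
```

```text
0.44 [[113.5, 248.4], [542.7, 248.6], [148.1, 118.7], [157.0, 218.1], [476.6, 218.5]]
0.47 [[113.9, 251.3], [542.0, 251.5], [146.8, 118.7], [156.9, 218.2], [476.7, 218.6]]
0.5 [[114.3, 254.2], [541.3, 254.4], [145.4, 118.8], [156.9, 218.4], [476.7, 218.8]]
0.53 [[114.8, 257.0], [540.5, 257.2], [144.1, 118.9], [156.9, 218.5], [476.8, 218.9]]
knob px 381 195 area 2128.5 bin xy [ 0.0294 -0.0591  0.0518]
  mark b 0.018 centre rel [-0.0089  0.0129] r 0.0156 ang c 124.5 ang line 116.9 len 0.0087 n 29
  mark b 0.041 centre rel [-0.0029  0.0199] r 0.0201 ang c 98.4 ang line 116.9 len 0.0079 n 29
  mark b 0.018 centre rel [-0.0097 -0.0059] r 0.0113 ang c -148.6 ang line -62.8 len 0.0082 n 30
  mark b 0.041 centre rel [-0.0037  0.0026] r 0.0045 ang c 144.6 ang line 117.2 len 0.0076 n 30
knob px 203 194 area 2118.5 bin xy [0.0303 0.1114 0.0513]
  mark b 0.018 centre rel [-0.0118  0.0104] r 0.0158 ang c 138.6 ang line 156.6 len 0.0082 n 32
  mark b 0.041 centre rel [-0.0057  0.0035] r 0.0067 ang c 148.3 ang line 156.6 len 0.0075 n 32
knob px 261 192 area 2109.0 bin xy [0.0323 0.0558 0.0509]
  mark b 0.018 centre rel [0.0031 0.0154] r 0.0157 ang c 78.6 ang line 72.1 len 0.0099 n 39
  mark b 0.041 centre rel [0.0078 0.0126] r 0.0149 ang c 58.4 ang line 72.1 len 0.0091 n 39
  mark b 0.018 centre rel [-0.0055  0.0072] r 0.0091 ang c 127.0 ang line 73.4 len 0.0086 n 35
  mark b 0.041 centre rel [-0.0001  0.0052] r 0.0052 ang c 90.6 ang line 73.4 len 0.0079 n 35
```

View pics/w3c.png

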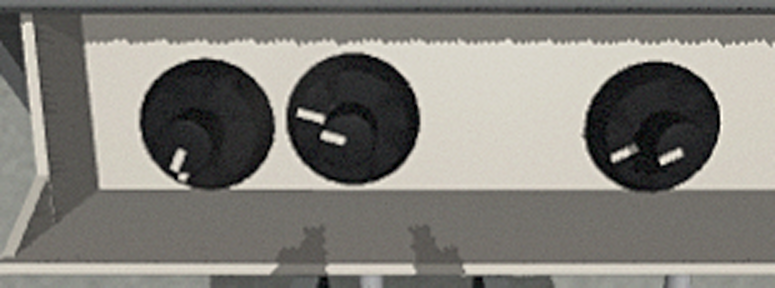

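The crop shows three small knobs of about 51–52 mm, with no timer knob. The pointers in bin axes are R about 117°, M about 73° and L about 157°. The bin tilt is about 0.475. I'll start with R.

```bash
python3 - <<'E'
from h import *
go(binP(.0285,-.0595,.09,.475),binTool(.475))
E
```

```text
shift [0.0043 0.0986 0.0589] rot [ 0.002 -0.069  0.001] rows>= 2.0 q [ 0.02 -0.28  2.2   0.44  0.83  0.67]
```

```bash
python3 inch.py '[[0.004,0.05,0,0,-0.07,0,0.4],[0.004,0.0986,0.02,0,-0.07,0,0.4],[0.004,0.0986,0.059,0,-0.07,0,0.4],[0.004,0.0986,0.059,0,-0.07,0,0.4],[0.004,0.0986,0.059,0,-0.07,0,0.4],[0.004,0.0986,0.059,0,-0.07,0,0.4]]'; python3 - <<'E'
from h import *
go(binP(.0285,-.0595,.0205,.475),binTool(.475))
c=look("wrist"); print("grip top px",proj(c,[binP(.0285,-.0595,.041,.475)])); crop(c,"w4",180,400,160,330,3)
E
```

```text
time: 7.82
eef_pos: [0.5959, 0.1323, 0.1923]
tcp_rot: [0.916, 0.323, 0.224, -0.077]
contact_force: [-0.6, -0.1, 0.7]
opening: 0.4
finger_force: 0.0
shift [-0.0013 -0.0005  0.0714] rot [ 0.004 -0.002  0.002] rows>= 2.0 q [-0.08 -0.01  2.04  0.45  0.81  0.55]
grip top px [[277.04805906 232.30473305]]
```

View pics/w4.png

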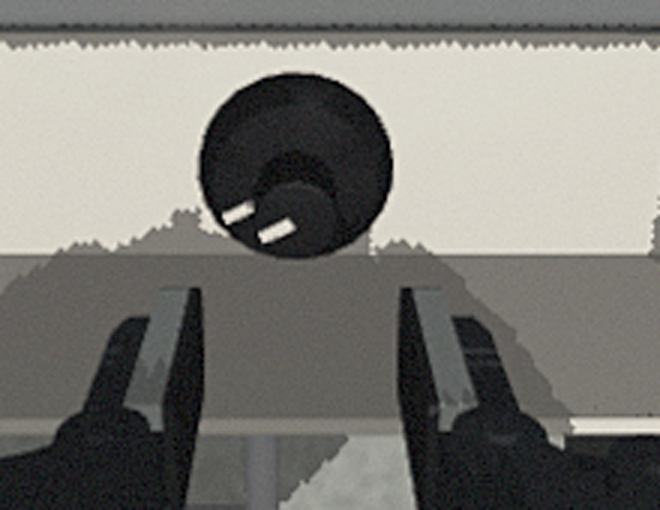

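The grip top is at (277.7,231), against a prediction of (277,232), so I'll descend and grasp.

```bash
python3 inch.py '[[-0.001,0,0.05,0,0,0,0.4],[-0.001,0,0.07,0,0,0,0.4],[-0.001,0,0.07,0,0,0,0.4],[-0.001,0,0.07,0,0,0,0.4],[-0.001,0,0.07,0,0,0,0.0],[-0.001,0,0.07,0,0,0,0.0],[-0.001,0,0.07,0,0,0,0.0],[-0.001,0,0.07,0,0,0,0.0]]' 50
python3 inch.py '[[0,0,-0.05,0,0,0,0],[0,0,-0.1,0,0,0,0],[0,0,-0.14,0,0,0,0],[0,0,-0.14,0,0,0,0],[0,0,-0.14,0,0,0,0]]'; python3 - <<'E'
from h import *
PY=np.radians(-51.8)
for y in(-.06,.015,.09): print(np.array([.5016,-.2279])+y*np.array([-np.sin(PY),np.cos(PY)]))
p=[.5,-.18,.2]; go(p,down(np.radians(-51.2)))
E
```

```text
time: 8.88
eef_pos: [0.6207, 0.1513, 0.1296]
tcp_rot: [0.917, 0.323, 0.223, -0.077]
contact_force: [-3.9, -1.4, 5.2]
opening: 0.213
finger_force: 49.0
time: 9.5
eef_pos: [0.5693, 0.1116, 0.2509]
tcp_rot: [0.917, 0.323, 0.221, -0.077]
contact_force: [-0.1, 0.0, -1.0]
opening: 0.215
finger_force: 49.3
[ 0.45444859 -0.2650045 ]
[ 0.51338785 -0.21862387]
[ 0.57232712 -0.17224324]
shift [-0.2338  0.1841 -0.0624] rot [ 0.001 -0.474 -0.001] rows>= 5.0 q [-0.13 -0.14  2.05  0.42  0.94  0.57]
```

```bash
python3 - <<'E'
from h import *
go([.47,-.27,.2],down(np.radians(-51.2)))
E
python3 inch.py '[[-0.05,0.02,-0.06,0,-0.1,0,0],[-0.15,0.1,-0.11,0,-0.3,0,0],[-0.2338,0.1841,-0.0624,0,-0.474,0,0],[-0.2338,0.1841,-0.0624,0,-0.474,0,0],[-0.2338,0.1841,-0.0624,0,-0.474,0,0],[-0.2338,0.1841,-0.0624,0,-0.474,0,0],[-0.2338,0.1841,-0.0624,0,-0.474,0,0],[-0.2338,0.1841,-0.0624,0,-0.474,0,0]]'
python3 - <<'E'
from h import *
go([.47,-.27,.2],down(np.radians(-51.2)))
E
```

```text
shift [-0.3047  0.2355 -0.0988] rot [ 0.001 -0.474 -0.001] rows>= 7.0 q [-0.13 -0.14  2.05  0.42  0.94  0.57]
time: 10.5
eef_pos: [0.5011, -0.1788, 0.2011]
tcp_rot: [0.943, 0.332, 0.001, 0.001]
contact_force: [0.3, -0.6, -0.8]
opening: 0.211
finger_force: 49.3
shift [-0.0814  0.0515  0.0011] rot [ 0.002 -0.001  0.001] rows>= 2.0 q [-0.53 -0.    1.96  0.    1.19  0.36]
```

```bash
python3 inch.py '[[-0.08,0.051,0,0,0,0,0],[-0.08,0.051,0,0,0,0,0],[-0.08,0.051,0,0,0,0,0],[-0.08,0.051,0,0,0,0,0]]'
python3 - <<'E'
from h import *
s=ctrl.get_state();print(s["eef_pos"],R.from_quat(s["tcp_rot"]).as_matrix().round(3).tolist())
c=look("wrist"); crop(c,"w5",0,560,0,420,1.4)
f=np.array([.5016,-.2279])
ey=np.array([.786,.618])
P=[np.r_[f+y*ey,z] for y in(-.155,-.06,.015,.09,.165) for z in(.055,.068)]
print(proj(c,P).round(1).tolist())
E
```

```text
time: 11.0
eef_pos: [0.4709, -0.2686, 0.2016]
tcp_rot: [0.943, 0.332, 0.001, 0.001]
contact_force: [0.1, 0.2, -0.5]
opening: 0.212
finger_force: 49.3
[ 0.47087449 -0.26859888  0.20162078] [[0.779, 0.627, 0.003], [0.627, -0.779, -0.001], [0.002, 0.002, -1.0]]
[[265.3, 285.3], [264.7, 292.2], [264.8, 203.0], [264.3, 207.1], [264.5, 125.4], [263.8, 126.3], [264.1, 33.8], [263.3, 30.2], [263.7, -75.0], [262.8, -84.9]]
```

View pics/w5.png

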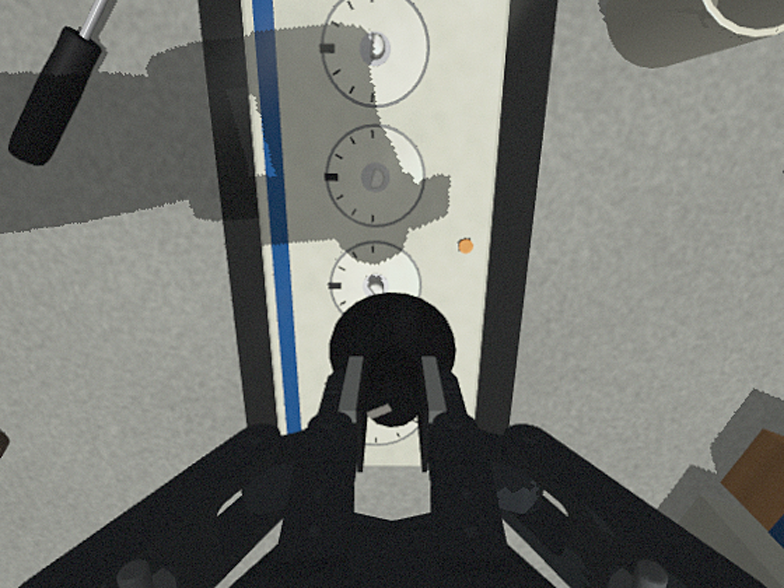

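Stem b is at about (268,126) full-scale and c at (268,34). I'll back off and lower to get a sharper look at the stems and dials.

```bash
python3 inch.py '[[-0.05,0,0.07,0,0,0,0],[-0.055,0,0.08,0,0,0,0],[-0.055,0,0.08,0,0,0,0],[-0.055,0,0.08,0,0,0,0]]'
cat > dials.py <<'E'
from h import *
import sys
f=np.array([.5016,-.2279]); ey=np.array([.786,.618]); ex=np.array([.618,-.786])
for n in("wrist","top"):
    c=look(n); g=cv2.cvtColor(c["pixels"],cv2.COLOR_RGB2GRAY); print(n)
    tiles=[]
    for nm,y in zip("Tabcd",(-.155,-.06,.015,.09,.165)):
        # rectified view of panel top plane, 0.25 mm/px, x right = panel x, y up = panel y
        N=400; k=(np.arange(N)-N/2)*.00025
        X,Y=np.meshgrid(k,-k); P=f+X[...,None]*ex+(y+Y[...,None])*ey
        uv=proj(c,np.c_[P.reshape(-1,2),np.full(N*N,.055)]).astype(np.float32).reshape(N,N,2)
        t=cv2.remap(g,uv[...,0],uv[...,1],cv2.INTER_CUBIC); tiles.append(t)
        r=42 if nm=="T" else 33
        h=cv2.HoughCircles(cv2.GaussianBlur(t,(0,0),2),cv2.HOUGH_GRADIENT,1.5,400,param1=60,param2=15,minRadius=int(r*4*.94),maxRadius=int(r*4*1.06))
        if h is not None:
            x,yy,rr=h[0,0]; print(nm,"offset panel mm",(x-N/2)/4,-(yy-N/2)/4,"r",rr/4)
    if n=="wrist" and len(sys.argv)>1:
        cv2.imwrite("pics/"+sys.argv[1]+".png",np.hstack([cv2.resize(cv2.equalizeHist(t[110:290,110:290]),(260,260)) for t in tiles[1:4]]))
E
python3 dials.py d1
```

```text
time: 11.55
eef_pos: [0.429, -0.3042, 0.1226]
tcp_rot: [0.943, 0.332, 0.002, 0.002]
contact_force: [-0.1, 0.9, 0.2]
opening: 0.21
finger_force: 49.3
wrist
T offset panel mm 4.1875 -1.5625 r 43.0375
a offset panel mm 3.0625 -1.1875 r 31.1875
b offset panel mm 3.0625 -0.4375 r 31.15
top
c offset panel mm 1.5625 1.8125 r 31.4875
d offset panel mm -0.3125 -0.4375 r 33.2125
```

View pics/d1.png

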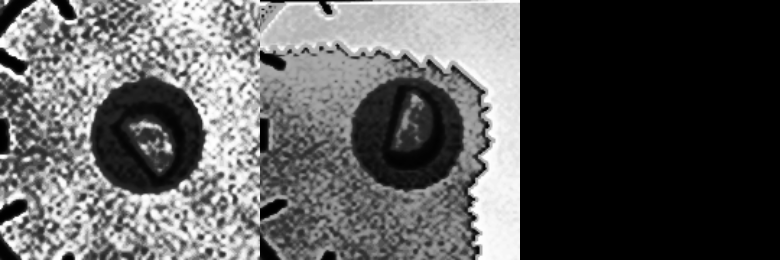

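Stems a and b show clear D shapes. The dark collar centres are at tile (148,135) and (147,133), about 3 mm to panel +x of my first estimate. The flats face about 214° for a and 167° for b in panel axes. I'll compare that with the held knob in the same camera to cancel any calibration bias.

```bash
cat > held.py <<'E'
from h import *
from scipy.optimize import least_squares
# held knob's offset from the TCP axis, in tool axes, seen by the wrist camera (valid for tool down)
s=ctrl.get_state();c=look("wrist"); g=c["pixels"].max(2); Rm=R.from_quat(s["tcp_rot"]).as_matrix()
z=s["eef_pos"][2]-.0145
pc=proj(c,[s["eef_pos"]-Z*.0145])[0]
m=cv2.morphologyEx((g<45).astype(np.uint8),cv2.MORPH_OPEN,cv2.getStructuringElement(cv2.MORPH_ELLIPSE,(25,25)))
n,lab=cv2.connectedComponents(m); k=lab[int(pc[1])-15,int(pc[0])]; pts=[]
for x in range(int(pc[0])-48,int(pc[0])+49,2):
    ys=np.nonzero(lab[:,x]==k)[0]
    if len(ys): pts.append((x,ys[0]))
P=plane(c,pts,z)-s["eef_pos"]; Q=(P@Rm)[:,:2]
r=least_squares(lambda a:np.hypot(*(Q-a).T)-.026,[0,0],loss="soft_l1",f_scale=.0005)
print("proj",pc.round(1),"k",k,"offset tool xy",r.x.round(4),"rms",np.sqrt((r.fun**2).mean()).round(5),"free",len(Q),np.round([pts[0],pts[24],pts[-1]],0).tolist())
E
python3 held.py
```

```text
proj [277.3 255.1] k 2 offset tool xy [0.0019 0.0013] rms 0.00019 free 42 [[239, 234], [287, 210], [321, 235]]
```

```bash
python3 - <<'E'
from h import *
go([.4532,-.2682,.092],down(np.radians(-51.2+6.4)))
E
```

```text
shift [ 0.0416 -0.0135  0.0311] rot [ 0.006 -0.001 -0.111] rows>= 1.0 q [-0.81  0.07  2.03  0.    1.03  0.08]
```

```bash
python3 inch.py '[[0.0416,-0.0135,0.01,0.006,0,-0.111,0],[0.0416,-0.0135,0.03,0.006,0,-0.111,0],[0.0416,-0.0135,0.03,0.006,0,-0.111,0],[0.0416,-0.0135,0.03,0.006,0,-0.111,0]]'
python3 - <<'E'
from h import *
go([.4532,-.2682,.068],down(np.radians(-51.2+6.4)))
E
```

```text
time: 12.2
eef_pos: [0.4522, -0.2684, 0.0923]
tcp_rot: [0.924, 0.384, 0.0, -0.001]
contact_force: [1.0, -0.9, 1.2]
opening: 0.215
finger_force: 49.3
shift [0.0008 0.0006 0.0243] rot [-0.002 -0.001 -0.002] rows>= 1.0 q [-0.73  0.12  2.04  0.    0.98  0.05]
```

```bash
python3 inch.py '[[0.0008,0.0006,0.006,0,0,0,0],[0.0008,0.0006,0.012,0,0,0,0],[0.0008,0.0006,0.017,0,0,0,0],[0.0008,0.0006,0.021,0,0,0,0],[0.0008,0.0006,0.021,0,0,0,0]]'
```

```text
time: 12.82
eef_pos: [0.4542, -0.2682, 0.0729]
tcp_rot: [0.924, 0.383, 0.001, -0.001]
contact_force: [-0.8, 4.0, 11.7]
opening: 0.211
finger_force: 51.0
```

```bash
python3 inch.py '[[0,0,0.002,0,0,0,0],[0,0,0.004,0,0,0,0],[0,0,0.004,0,0,0,0]]'; python3 -c "
from h import *
print(ctrl.get_state())"
```

```text
time: 13.2
eef_pos: [0.4546, -0.2679, 0.0721]
tcp_rot: [0.924, 0.384, 0.001, -0.002]
contact_force: [-5.6, 11.8, 29.6]
opening: 0.205
finger_force: 53.2
{'time': 13.2, 'qpos': array([-0.72644131,  0.15872892,  2.04734219,  0.00388664,  0.93895496,
        0.05480115]), 'dq': array([-0.00182886, -0.0007527 ,  0.00127604,  0.00039674, -0.00251   ,
       -0.00045398]), 'joint_efforts': array([ -3.29439685, -17.2406441 , -18.25535774,  -0.55292364,
        -2.96894655,  -0.02883143]), 'eef_pos': array([ 0.45458116, -0.26788712,  0.07213186]), 'tcp_rot': array([ 9.23521753e-01,  3.83539010e-01,  6.64487763e-04, -2.22675258e-03]), 'contact_force': array([-5.57508145, 11.84647141, 29.5550335 ]), 'wrist_torque': array([ 1.63379047,  1.31544255, -0.01532989]), 'finger_force': 53.19164514541626, 'opening': 0.20542918323485454}
```

It reached about the home height (TCP 0.072, with the tip 18 mm above the underside). I'll ease off and turn to off: −34° in world, +0.593 in tool.

```bash
python3 inch.py '[[0,0,-0.003,0,0,0,0],[0,0,-0.003,0,0,0.12,0],[0,0,-0.003,0,0,0.24,0],[0,0,-0.003,0,0,0.36,0],[0,0,-0.003,0,0,0.48,0],[0,0,-0.003,0,0,0.593,0],[0,0,-0.003,0,0,0.593,0],[0,0,-0.003,0,0,0.593,0]]'; python3 -c "
from h import *
s=ctrl.get_state();print(s['wrist_torque'],s['qpos'])"
```

```text
time: 14.2
eef_pos: [0.4529, -0.2665, 0.0723]
tcp_rot: [0.995, 0.097, -0.002, -0.004]
contact_force: [-5.0, 9.9, 20.2]
opening: 0.212
finger_force: 52.0
[1.51455993 1.03515456 0.09817001] [-0.72647006  0.15620877  2.04995826  0.00358678  0.94305773  0.64719522]
```

```bash
python3 inch.py '[[0,0,0,0,0,0,0.45],[0,0,0,0,0,0,0.45],[0,0,-0.03,0,0,0,0.45],[0,0,-0.09,0,0,0,0.45],[-0.06,0,-0.13,0,0,0,0.45],[-0.06,0,-0.13,0,0,0,0.45],[-0.06,0,-0.13,0,0,0,0.45]]'
cat > fit.py <<'E'
from h import *
import sys
# fitted knobs: skirt at z=.069 if home (.082 if not); pointer angle in panel axes (off = 180)
f=np.array([.5016,-.2279])+.003*np.array([.618,-.786]); ey=np.array([.786,.618]); ex=np.array([.618,-.786])
c=look("wrist"); g=c["pixels"].max(2); N=320;k=(np.arange(N)-N/2)*.00025; tiles=[]
X,Y=np.meshgrid(k,-k)
for nm in sys.argv[1]:
    y=dict(a=-.061,b=.0145,c=.09,d=.165)[nm]; P=f+X[...,None]*ex+(y+Y[...,None])*ey
    for z in (.069,):
        uv=proj(c,np.c_[P.reshape(-1,2),np.full(N*N,z)]).astype(np.float32).reshape(N,N,2)
        t=cv2.remap(g,uv[...,0],uv[...,1],cv2.INTER_CUBIC); tiles.append(t)
        d=cv2.morphologyEx((t<50).astype(np.uint8),cv2.MORPH_CLOSE,np.ones((9,9))); d=cv2.morphologyEx(d,cv2.MORPH_OPEN,cv2.getStructuringElement(cv2.MORPH_ELLIPSE,(41,41)))
        cs=cv2.findContours(d,0,2)[0]
        if not cs: print(nm,"no dark"); continue
        h=cv2.convexHull(max(cs,key=cv2.contourArea)); (x,yy),r=cv2.minEnclosingCircle(h)
        print(nm,"z",z,"centre mm",np.round([(x-N/2)/4,-(yy-N/2)/4],1),"dia",round(r/2,1),"area-dia",round(np.sqrt(cv2.contourArea(h)*4/np.pi)/4,1))
        m=cv2.erode(cv2.fillConvexPoly(np.zeros_like(t),h,1),np.ones((9,9)))
        n,lab,st,cen=cv2.connectedComponentsWithStats(((t>110)&(m>0)).astype(np.uint8))
        for i in range(1,n):
            if st[i,4]<40: continue
            b,a=np.nonzero(lab==i); Q=np.c_[a-x,-(b-yy)]/4; q=Q.mean(0); U=np.linalg.svd(Q-q)[2][0]; U*=np.sign(U@q)
            print("   mark at",q.round(1),"ang c",round(np.degrees(np.arctan2(q[1],q[0]))%360,1),"line",round(np.degrees(np.arctan2(U[1],U[0]))%360,1),"n",len(Q))
if len(sys.argv)>2: cv2.imwrite("pics/"+sys.argv[2]+".png",np.hstack(tiles)[:,:800])
E
python3 fit.py a f1; cp pics/f1.png /tmp/
```

```text
time: 15.08
eef_pos: [0.3935, -0.2798, 0.1986]
tcp_rot: [0.995, 0.096, -0.001, -0.002]
contact_force: [0.4, -0.8, 0.3]
opening: 0.445
finger_force: 0.0
a no dark
```

```bash
python3 -c "
import cv2
t=cv2.imread('pics/f1.png',0); print(t[160,::16].tolist()); print(t[::16,160].tolist())"
```

```text
[114, 117, 115, 40, 53, 60, 123, 91, 74, 110, 75, 77, 55, 63, 47, 40, 9, 224, 169, 205]
[209, 204, 135, 200, 23, 69, 73, 68, 73, 82, 75, 71, 71, 35, 62, 63, 31, 115, 119, 118]
```

```bash
sed -i 's/t<50/t<75/' fit.py; python3 fit.py a f1
```

```text
a z 0.069 centre mm [ 0.5 -3.4] dia 48.7 area-dia 35.7
   mark at [-7.2  0.6] ang c 175.3 line 191.9 n 406
```

View pics/f1.png

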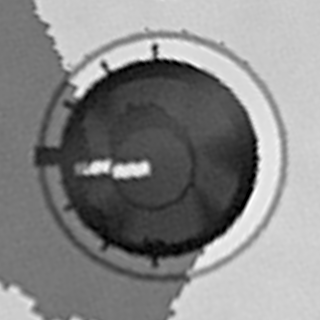

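The knob sits concentric in dial a. Its pointer marks, at tile (92,168) and (130,170), point at about 187°, so it's roughly 7° past off. I'll measure that properly before mending it.

```bash
cat > fit.py <<'E'
from h import *
import sys
# fitted knob's pointer angle in panel axes (off = 180), on skirt top (z .069) and grip top (z .092)
f=np.array([.5016,-.2279])+.003*np.array([.618,-.786]); ey=np.array([.786,.618]); ex=np.array([.618,-.786])
c=look("wrist"); g=c["pixels"].max(2); N=320;k=(np.arange(N)-N/2)*.00025; tiles=[]
X,Y=np.meshgrid(k,-k); rr=np.hypot(X,Y)*1000
for nm in sys.argv[1]:
    y=dict(a=-.061,b=.0145,c=.09,d=.165)[nm]; P=f+X[...,None]*ex+(y+Y[...,None])*ey
    for z,r0,r1 in((.069,12,21),(.092,0,9)):
        uv=proj(c,np.c_[P.reshape(-1,2),np.full(N*N,z)]).astype(np.float32).reshape(N,N,2)
        t=cv2.remap(g,uv[...,0],uv[...,1],cv2.INTER_CUBIC); tiles.append(t)
        M=((rr>r0)&(rr<r1)&(t>130)).astype(np.uint8)
        n,lab,st,_=cv2.connectedComponentsWithStats(M)
        for i in range(1,n):
            if st[i,4]<80: continue
            q=lab==i; Q=np.c_[X[q],Y[q]]*1000; w=Q.mean(0); U=np.linalg.svd(Q-w,full_matrices=False)[2][0]; U=U*np.sign(U@w)
            print(nm,"z",z,"mark at",w.round(1),"ang c",round(np.degrees(np.arctan2(w[1],w[0]))%360,1),"line",round(np.degrees(np.arctan2(U[1],U[0]))%360,1),"n",len(Q))
if len(sys.argv)>2: cv2.imwrite("pics/"+sys.argv[2]+".png",np.hstack(tiles)[:,:800])
E
python3 fit.py a; python3 - <<'E'
from h import *
print((np.array([.4529,-.2665])))
s=ctrl.get_state(); Rm=R.from_quat(s["tcp_rot"]).as_matrix(); print(np.degrees(np.arctan2(Rm[1,0],Rm[0,0])))
go([.4529,-.2668,.10],down(np.arctan2(Rm[1,1],Rm[0,1])),s)
E
```

```text
a z 0.069 mark at [-15.4  -1.7] ang c 186.2 line 193.9 n 315
a z 0.092 mark at [-5.2 -0.7] ang c 187.3 line 185.1 n 369
[ 0.4529 -0.2665]
11.148603398448072
shift [0.0606 0.0002 0.097 ] rot [-0.007  0.003  0.   ] rows>= 2.0 q [-0.83 -0.11  2.07  0.    1.19  0.55]
```

```bash
python3 inch.py '[[0.0606,0,0.04,-0.007,0.003,0,0.45],[0.0606,0,0.09,-0.007,0.003,0,0.45],[0.0606,0,0.122,-0.007,0.003,0,0.45],[0.0606,0,0.122,-0.007,0.003,0,0.45],[0.0606,0,0.122,-0.007,0.003,0,0.0],[0.0606,0,0.122,-0.007,0.003,0,0],[0.0606,0,0.122,-0.007,0.003,0,0],[0.0606,0,0.122,-0.007,0.003,0.06,0],[0.0606,0,0.122,-0.007,0.003,0.115,0],[0.0606,0,0.122,-0.007,0.003,0.115,0]]'
python3 inch.py '[[0,0,0,0,0,0,0],[0,0,0,0,0,0,0.45],[0,0,0,0,0,0,0.45],[0,0,-0.03,0,0,0,0.45],[0,0,-0.09,0,0,0,0.45],[-0.04,0,-0.13,0,0,0,0.45],[-0.04,0,-0.13,0,0,0,0.45],[-0.04,0,-0.13,0,0,0,0.45]]'; python3 fit.py a
```

```text
time: 16.48
eef_pos: [0.4533, -0.2664, 0.0781]
tcp_rot: [0.999, 0.039, 0.001, 0.0]
contact_force: [-1.2, 7.2, 2.8]
opening: 0.207
finger_force: 49.2
time: 17.48
eef_pos: [0.4129, -0.2706, 0.2069]
tcp_rot: [0.999, 0.039, 0.001, 0.002]
contact_force: [-0.3, -0.5, -0.9]
opening: 0.45
finger_force: 0.0
a z 0.069 mark at [-17.4  -1.8] ang c 186.1 line 185.4 n 140
a z 0.092 mark at [-5.2 -1. ] ang c 191.5 line 184.0 n 382
```

```bash
python3 - <<'E'
from h import *
s=ctrl.get_state(); c=look("wrist"); Rm=R.from_quat(s["tcp_rot"]).as_matrix()
# viewing ray direction of camera; want camera xy over stem a
d=np.array([.4550,-.2677])-np.array(c["xyz"])[:2]
print("cam",c["xyz"],R.from_quat(c["orientation"]).as_matrix()[:,2]); go(np.r_[s["eef_pos"][:2]+d,.16],None,s)
E
```

```text
cam [ 0.49555958 -0.26486686  0.34904252] [-0.31942747 -0.02726499 -0.94721841]
shift [-0.0407 -0.0005  0.0458] rot [0. 0. 0.] rows>= 1.0 q [-0.79 -0.1   2.04 -0.    1.2   0.71]
```

```bash
python3 inch.py '[[-0.0407,0,0.045,0,0,0,0.45],[-0.0407,0,0.045,0,0,0,0.45],[-0.0407,0,0.045,0,0,0,0.45],[-0.0407,0,0.045,0,0,0,0.45]]'; python3 fit.py a f3; python3 -c "
from h import *
c=look('wrist');print(c['xyz'],ctrl.get_state()['qpos'])"
```

```text
time: 18.08
eef_pos: [0.3741, -0.2748, 0.1636]
tcp_rot: [0.999, 0.04, 0.002, 0.003]
contact_force: [0.5, -0.4, -0.3]
opening: 0.449
finger_force: 0.0
a z 0.069 mark at [-16.4  -1.6] ang c 185.7 line 185.1 n 453
a z 0.092 mark at [-5.2 -0.9] ang c 190.1 line 184.1 n 365
[ 0.45637426 -0.2689392   0.30710752] [-8.52504575e-01 -1.26025474e-01  2.14568758e+00 -4.77482321e-04
  1.11532385e+00  6.38494242e-01]
```

View pics/f3.png

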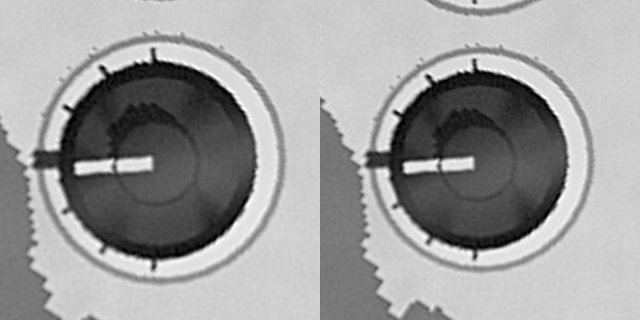

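The overhead view shows the thick mark at 180° (47,159) and the pointer running from (152,162) to (76,169), at about 185°. The fingers slip a little under the stem's torque, so I'll regrasp harder and turn further.

```bash
python3 - <<'E'
from h import *
go([.4538,-.2674,.075],down(np.radians(-85.4+1)))
E
```

```text
shift [ 0.0799 -0.0013  0.0888] rot [ 0.006 -0.004 -0.018] rows>= 2.0 q [-0.85 -0.13  2.15 -0.    1.12  0.64]
```

```bash
python3 inch.py '[[0.08,-0.001,0,0.006,-0.004,0,0.45],[0.08,-0.001,0,0.006,-0.004,0,0.45],[0.08,-0.001,0.05,0.006,-0.004,0,0.45],[0.08,-0.001,0.088,0.006,-0.004,0,0.45],[0.08,-0.001,0.088,0.006,-0.004,0,0.45],[0.08,-0.001,0.088,0.006,-0.004,0,0.0],[0.08,-0.001,0.088,0.006,-0.004,0,0],[0.08,-0.001,0.088,0.006,-0.004,0,0],[0.08,-0.001,0.088,0.006,-0.004,0,0]]' 110
python3 inch.py '[[0,0,0,0,0,0.05,0],[0,0,0,0,0,0.1,0],[0,0,0,0,0,0.1,0]]'; python3 -c "
from h import *
print(ctrl.get_state()['wrist_torque'])"
python3 inch.py '[[0,0,0,0,0,0,0.45],[0,0,0,0,0,0,0.45],[0,0,0,0,0,0,0.45],[0,0,-0.03,0,0,0,0.45],[0,0,-0.088,0,0,0,0.45],[-0.08,0,-0.088,0,0,0,0.45],[-0.08,0,-0.088,0,0,0,0.45],[-0.08,0,-0.088,0,0,0,0.45],[-0.08,0,-0.088,0,0,0,0.45]]'; python3 fit.py a f4
```

```text
time: 19.3
eef_pos: [0.4531, -0.2666, 0.0763]
tcp_rot: [0.999, 0.04, -0.0, -0.001]
contact_force: [-1.5, 5.3, 7.3]
opening: 0.186
finger_force: 107.8
time: 19.68
eef_pos: [0.4531, -0.2663, 0.0763]
tcp_rot: [1.0, -0.01, -0.001, -0.002]
contact_force: [-2.1, 6.5, 7.1]
opening: 0.185
finger_force: 108.4
[ 0.97639228  0.35658641 -0.03236906]
time: 20.8
eef_pos: [0.3733, -0.2656, 0.1623]
tcp_rot: [1.0, -0.01, -0.001, -0.001]
contact_force: [-0.1, -0.7, -0.5]
opening: 0.45
finger_force: 0.0
a z 0.069 mark at [-16.4  -1.6] ang c 185.6 line 185.0 n 420
a z 0.092 mark at [-5.2 -0.9] ang c 190.1 line 184.1 n 358
```

```bash
python3 inch.py '[[0.08,-0.001,0,0,0,0,0.45],[0.08,-0.001,0,0,0,0,0.45],[0.08,-0.001,0.05,0,0,0,0.45],[0.08,-0.001,0.088,0,0,0,0.45],[0.08,-0.001,0.088,0,0,0,0.45],[0.08,-0.001,0.088,0,0,0,0.0],[0.08,-0.001,0.088,0,0,0,0],[0.08,-0.001,0.088,0,0,0,0],[0.08,-0.001,0.088,0,0,0,0]]' 80
T='from h import *;s=ctrl.get_state();M=R.from_quat(s["tcp_rot"]).as_matrix();print(s["wrist_torque"],np.degrees(np.arctan2(M[1,0],M[0,0])))'
echo "$T" > tq.py; python3 tq.py
python3 inch.py '[[0,0,0,0,0,0.05,0],[0,0,0,0,0,0.05,0]]'|tail -3;python3 tq.py
python3 inch.py '[[0,0,0,0,0,0.05,0],[0,0,0,0,0,0.05,0]]'|tail -3;python3 tq.py
python3 inch.py '[[0,0,0,0,0,0.05,0],[0,0,0,0,0,0.05,0]]'|tail -3;python3 tq.py
```

```text
time: 21.98
eef_pos: [0.453, -0.2659, 0.0755]
tcp_rot: [1.0, -0.01, -0.0, -0.001]
contact_force: [-0.4, 2.2, 5.4]
opening: 0.194
finger_force: 78.7
[0.46898826 0.13972973 0.00964417] -1.1925174899138622
contact_force: [-0.5, 4.0, 6.5]
opening: 0.196
finger_force: 79.1
[0.47478392 0.16650886 0.011843  ] -4.074859632147758
contact_force: [-0.4, 3.1, 6.6]
opening: 0.194
finger_force: 79.1
[0.56817454 0.16372041 0.04193024] -6.92868904365284
contact_force: [-0.3, 3.6, 6.7]
opening: 0.199
finger_force: 79.1
[0.6533839  0.08345244 0.06700669] -9.79383950999828
```

```bash
for i in 1 2; do python3 inch.py '[[0,0,0,0,0,0.05,0],[0,0,0,0,0,0.05,0]]'>/dev/null;python3 tq.py; done
python3 inch.py '[[0,0,0,0,0,0.05,0],[0,0,0,0,0,0.05,0]]'|tail -3;python3 tq.py
```

```text
[0.73106366 0.01995172 0.07876098] -12.658016454946758
[ 0.81432666 -0.01310524  0.086696  ] -15.524085633149312
contact_force: [-0.6, 5.2, 7.3]
opening: 0.197
finger_force: 79.1
[ 0.82276446 -0.05009346  0.05138118] -18.396204080584308
```

```bash
python3 inch.py '[[0,0,0,0,0,0,0.45],[0,0,0,0,0,0,0.45],[0,0,0,0,0,0,0.45],[0,0,-0.03,0,0,0,0.45],[0,0,-0.088,0,0,0,0.45],[-0.08,0,-0.088,0,0,0,0.45],[-0.08,0,-0.088,0,0,0,0.45],[-0.08,0,-0.088,0,0,0,0.45],[-0.08,0,-0.088,0,0,0,0.45]]'; python3 fit.py a f5
```

```text
time: 24.6
eef_pos: [0.3773, -0.2412, 0.1626]
tcp_rot: [0.987, -0.16, -0.001, -0.001]
contact_force: [0.1, 0.6, -0.5]
opening: 0.449
finger_force: 0.0
a z 0.069 mark at [-16.5   2.4] ang c 171.7 line 170.9 n 427
a z 0.092 mark at [-5.4  0.7] ang c 173.0 line 170.8 n 334
```

```bash
python3 inch.py '[[0.08,-0.001,0,0,0,0,0.45],[0.08,-0.001,0,0,0,0,0.45],[0.08,-0.001,0.05,0,0,0,0.45],[0.08,-0.001,0.088,0,0,0,0.45],[0.08,-0.001,0.088,0,0,0,0.45],[0.08,-0.001,0.088,0,0,0,0.0],[0.08,-0.001,0.088,0,0,0,0],[0.08,-0.001,0.088,0,0,0,0],[0.08,-0.001,0.088,0,0,0,0]]' 80
python3 tq.py
python3 inch.py '[[0,0,0,0,0,-0.05,0],[0,0,0,0,0,-0.1,0],[0,0,0,0,0,-0.15,0],[0,0,0,0,0,-0.2,0],[0,0,0,0,0,-0.22,0],[0,0,0,0,0,-0.22,0]]';python3 tq.py
python3 inch.py '[[0,0,0,0,0,0,0.45],[0,0,0,0,0,0,0.45],[0,0,0,0,0,0,0.45],[0,0,-0.03,0,0,0,0.45],[0,0,-0.088,0,0,0,0.45],[-0.08,0,-0.088,0,0,0,0.45],[-0.08,0,-0.088,0,0,0,0.45],[-0.08,0,-0.088,0,0,0,0.45],[-0.08,0,-0.088,0,0,0,0.45]]'; python3 fit.py a f6
```

```text
time: 25.78
eef_pos: [0.4536, -0.2653, 0.0755]
tcp_rot: [0.987, -0.16, -0.0, -0.0]
contact_force: [1.1, 0.1, 2.8]
opening: 0.195
finger_force: 78.5
[ 0.08401842 -0.17349569  0.00969115] -18.38212890552745
time: 26.52
eef_pos: [0.4536, -0.2656, 0.0754]
tcp_rot: [0.999, -0.05, -0.0, -0.0]
contact_force: [1.6, -1.5, 5.6]
opening: 0.194
finger_force: 79.1
[-0.09136471 -0.16269184  0.02211676] -5.782375521297467
time: 27.65
eef_pos: [0.3738, -0.2571, 0.1624]
tcp_rot: [0.999, -0.05, -0.001, -0.001]
contact_force: [0.1, 0.6, -0.2]
opening: 0.45
finger_force: 0.0
a z 0.069 mark at [-16.4  -1. ] ang c 183.5 line 184.3 n 449
a z 0.092 mark at [-5.3 -0.3] ang c 183.3 line 184.3 n 357
```

```bash
python3 inch.py '[[0.08,-0.001,0,0,0,0,0.45],[0.08,-0.001,0,0,0,0,0.45],[0.08,-0.001,0.05,0,0,0,0.45],[0.08,-0.001,0.088,0,0,0,0.45],[0.08,-0.001,0.088,0,0,0,0.45],[0.08,-0.001,0.088,0,0,0,0.0],[0.08,-0.001,0.088,0,0,0,0],[0.08,-0.001,0.088,0,0,0,0],[0.08,-0.001,0.088,0,0,0,0]]' 80 >/dev/null
python3 tq.py
python3 inch.py '[[0,0,0,0,0,0.05,0],[0,0,0,0,0,0.08,0],[0,0,0,0,0,0.08,0]]' >/dev/null;python3 tq.py
python3 inch.py '[[0,0,0,0,0,0,0.45],[0,0,0,0,0,0,0.45],[0,0,0,0,0,0,0.45],[0,0,-0.03,0,0,0,0.45],[0,0,-0.088,0,0,0,0.45],[-0.08,0,-0.088,0,0,0,0.45],[-0.08,0,-0.088,0,0,0,0.45],[-0.08,0,-0.088,0,0,0,0.45],[-0.08,0,-0.088,0,0,0,0.45]]'; python3 fit.py a f7
```

```text
[-0.59024464  0.00508597  0.02801866] -5.7706126294967355
[-0.52846506  0.09146493 -0.01325948] -10.366192019362064
time: 30.32
eef_pos: [0.3749, -0.2497, 0.1624]
tcp_rot: [0.996, -0.09, -0.001, -0.001]
contact_force: [-0.6, -0.6, 0.3]
opening: 0.452
finger_force: 0.0
a z 0.069 mark at [-16.5  -0. ] ang c 180.1 line 180.8 n 436
a z 0.092 mark at [-5.3  0.2] ang c 177.4 line 180.9 n 357
```

Knob a reads about 180.5°, which is off and home. Next is knob M, for stem b.

```bash
python3 - <<'E'
from h import *
go(np.array([.5,-.05,.27]),down(np.radians(-51.2)))
E
python3 inch.py '[[0.05,0,-0.06,0,0,-0.19,0.4],[0.12,-0.1,-0.108,0,0,-0.38,0.4],[0.09,-0.219,-0.108,0,0,-0.57,0.4],[0.09,-0.219,-0.108,0,0,-0.76,0.4],[0.09,-0.219,-0.108,0,0,-0.85,0.4],[0.09,-0.219,-0.108,0,0,-0.85,0.4],[0.09,-0.219,-0.108,0,0,-0.85,0.4]]'; python3 - <<'E'
from h import *
go(binP(.03,.05,.14,.475),binTool(.475))
E
```

```text
shift [ 0.0868 -0.2192 -0.1073] rot [-0.003  0.001 -0.858] rows>= 5.0 q [-0.81 -0.15  2.17  0.    1.13  0.94]
time: 31.25
eef_pos: [0.5028, -0.0506, 0.27]
tcp_rot: [0.944, 0.329, -0.001, -0.002]
contact_force: [-0.6, 0.2, -0.8]
opening: 0.399
finger_force: 0.0
shift [ 0.1641 -0.195   0.0354] rot [-0.002  0.476 -0.008] rows>= 5.0 q [-0.3  -0.12  1.94  0.    1.33  0.6 ]
```

```bash
python3 inch.py '[[0.03,-0.06,-0.02,0,0.15,0,0.4],[0.08,-0.12,0,0,0.3,0,0.4],[0.164,-0.195,0.035,0,0.476,-0.008,0.4],[0.164,-0.195,0.035,0,0.476,-0.008,0.4],[0.164,-0.195,0.035,0,0.476,-0.008,0.4],[0.164,-0.195,0.035,0,0.476,-0.008,0.4],[0.164,-0.195,0.035,0,0.476,-0.008,0.4]]'; python3 knobs.py 0.475; python3 -c "
from h import *
c=look('wrist')
for t in(.44,.475,.51): print(t,proj(c,[binP(0,.165,.08,t),binP(0,-.165,.08,t)]).round(1).tolist())
go(binP(.0310,.0553,.09,.475),binTool(.475))"
```

```text
time: 32.12
eef_pos: [0.5106, 0.2027, 0.2362]
tcp_rot: [0.917, 0.322, 0.222, -0.079]
contact_force: [0.5, -0.8, 0.5]
opening: 0.401
finger_force: 0.0
knob px 211 197 area 2188.0 bin xy [0.0304 0.1114 0.0517]
  mark b 0.018 centre rel [-0.0136  0.0095] r 0.0166 ang c 145.1 ang line 159.4 len 0.0067 n 26
  mark b 0.041 centre rel [-0.0053  0.0031] r 0.0062 ang c 149.8 ang line 159.4 len 0.0061 n 26
knob px 271 195 area 2176.0 bin xy [0.0326 0.0558 0.0511]
  mark b 0.018 centre rel [0.0025 0.0152] r 0.0154 ang c 80.6 ang line 74.6 len 0.0103 n 41
  mark b 0.041 centre rel [0.0092 0.0131] r 0.016 ang c 55.1 ang line 74.6 len 0.0094 n 41
  mark b 0.018 centre rel [-0.008   0.0063] r 0.0102 ang c 141.8 ang line 72.1 len 0.0087 n 34
  mark b 0.041 centre rel [-0.0004  0.005 ] r 0.005 ang c 94.9 ang line 72.1 len 0.008 n 34
0.44 [[123.7, 258.9], [558.3, 257.2]]
0.475 [[124.3, 262.3], [557.3, 260.5]]
0.51 [[125.0, 265.5], [556.2, 263.8]]
shift [ 0.0008 -0.0068  0.0515] rot [ 0.    -0.001 -0.003] rows>= 1.0 q [ 0.07 -0.23  2.15  0.35  0.86  0.78]
```

```bash
python3 inch.py '[[0.0015,-0.0068,0.05,0,0,-0.003,0.4],[0.0015,-0.0068,0.09,0,0,-0.003,0.4],[0.0015,-0.0068,0.1195,0,0,-0.003,0.4],[0.0015,-0.0068,0.1195,0,0,-0.003,0.4],[0.0015,-0.0068,0.1195,0,0,-0.003,0.4],[0.0015,-0.0068,0.1195,0,0,-0.003,0],[0.0015,-0.0068,0.1195,0,0,-0.003,0],[0.0015,-0.0068,0.1195,0,0,-0.003,0],[0.0015,-0.0068,0.1195,0,0,-0.003,0]]' 80
python3 -c "
from h import *
s=ctrl.get_state(); print(binR(.475).T@(s['eef_pos']-HINGE))"
python3 inch.py '[[0,0,-0.05,0,0,0,0],[0,0,-0.1,0,0,0,0],[0,0,-0.14,0,0,0,0],[0,0,-0.14,0,0,0,0],[0,0,-0.14,0,0,0,0]]'; python3 - <<'E'
from h import *
go([.5,-.05,.27],down(np.radians(-51.2)))
E
```

```text
time: 33.35
eef_pos: [0.5504, 0.2446, 0.1327]
tcp_rot: [0.916, 0.324, 0.224, -0.078]
contact_force: [-3.4, -4.0, 6.6]
opening: 0.2
finger_force: 78.4
[0.03334189 0.05622984 0.022947  ]
time: 33.98
eef_pos: [0.4989, 0.2045, 0.2539]
tcp_rot: [0.916, 0.324, 0.221, -0.079]
contact_force: [0.3, -1.0, -1.0]
opening: 0.199
finger_force: 78.6
shift [-0.134   0.1986 -0.0872] rot [-0.002 -0.474  0.002] rows>= 5.0 q [ 0.08 -0.28  2.15  0.34  0.9   0.8 ]
```

```bash
python3 inch.py '[[-0.03,0.06,-0.09,0,-0.15,0,0],[-0.08,0.12,-0.1,0,-0.3,0,0],[-0.134,0.1986,-0.0872,0,-0.474,0.002,0],[-0.134,0.1986,-0.0872,0,-0.474,0.002,0],[-0.134,0.1986,-0.0872,0,-0.474,0.002,0],[-0.134,0.1986,-0.0872,0,-0.474,0.002,0],[-0.134,0.1986,-0.0872,0,-0.474,0.002,0]]' >/dev/null;  python3 - <<'E'
from h import *
go([.480,-.25,.12],down(np.radians(-51.2)))
E
```

```text
shift [-0.1419  0.1441  0.1492] rot [-0.003 -0.001  0.001] rows>= 5.0 q [-0.3  -0.13  1.95  0.    1.33  0.59]
```

```bash
python3 inch.py '[[-0.06,0.06,0.02,0,0,0,0],[-0.1,0.1,0.06,0,0,0,0],[-0.1419,0.1441,0.1,0,0,0,0],[-0.1419,0.1441,0.147,0,0,0,0],[-0.1419,0.1441,0.147,0,0,0,0],[-0.1419,0.1441,0.147,0,0,0,0],[-0.1419,0.1441,0.147,0,0,0,0]]'; sed -i 's/TCP-.0145/TCP-.0185/; s/Z\*\.0145/Z*.0185/; s/\[2\]-\.0145/[2]-.0185/' held.py; python3 held.py
sed -i 's/\[110:290,110:290\]),(260,260)) for t in tiles\[1:4\]/[110:290,110:290]),(260,260)) for t in tiles[2:5]/' dials.py; python3 dials.py d2
```

```text
time: 35.72
eef_pos: [0.4822, -0.2505, 0.1262]
tcp_rot: [0.943, 0.333, 0.002, 0.001]
contact_force: [0.0, -0.6, -0.9]
opening: 0.196
finger_force: 78.7
proj [277.4 252. ] k 3 offset tool xy [-0.0025  0.0014] rms 0.00019 free 40 [[241, 237], [289, 215], [319, 237]]
wrist
T offset panel mm 3.0625 -1.5625 r 40.1125
a offset panel mm 7.9375 1.8125 r 34.1125
b offset panel mm 2.6875 -1.1875 r 32.8375
c offset panel mm 3.0625 -0.4375 r 31.15
top
c offset panel mm 24.8125 -14.3125 r 33.625
d offset panel mm 0.4375 -1.9375 r 32.875
```

View pics/d2.png

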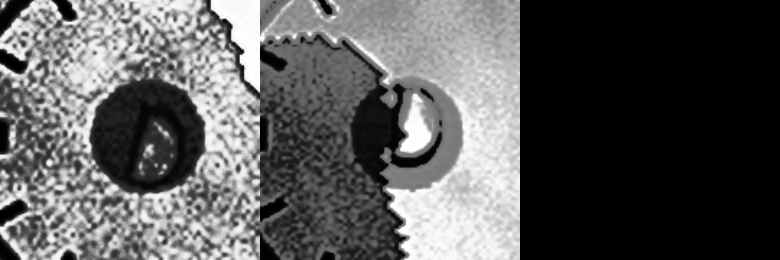

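Stem b's collar is at tile (148,137) with its flat facing about 168.5°. Stem c's collar is at (147,133) with its flat facing about 170°. Both collars are 3 mm to panel +x. The held knob sits (−2.5, +1.4) mm from the TCP axis in camera terms.

```bash
python3 - <<'E'
from h import *
go([.5151,-.2190,.10],down(np.radians(-90+43.5)))
E
```

```text
shift [ 0.0457 -0.0039  0.0261] rot [ 0.003 -0.003 -0.08 ] rows>= 1.0 q [-0.67  0.11  1.99  0.    1.04  0.22]
```

```bash
python3 inch.py '[[0.0457,-0.0039,0,0.003,-0.003,-0.08,0],[0.0457,-0.0039,0.024,0.003,-0.003,-0.08,0],[0.0457,-0.0039,0.026,0.003,-0.003,-0.08,0],[0.0457,-0.0039,0.026,0.003,-0.003,-0.08,0]]'
python3 - <<'E'
from h import *
go([.5151,-.2190,.074],down(np.radians(-90+43.5)))
E
```

```text
time: 36.38
eef_pos: [0.5139, -0.2193, 0.0986]
tcp_rot: [0.929, 0.37, -0.001, -0.001]
contact_force: [-0.0, -0.1, 0.2]
opening: 0.196
finger_force: 78.7
shift [0.0011 0.0007 0.0246] rot [-0.003  0.001 -0.001] rows>= 1.0 q [-0.58  0.18  1.96 -0.    1.    0.23]
```

```bash
python3 inch.py '[[0.001,0.0007,0.006,0,0,0,0],[0.001,0.0007,0.012,0,0,0,0],[0.001,0.0007,0.018,0,0,0,0],[0.001,0.0007,0.022,0,0,0,0],[0.001,0.0007,0.024,0,0,0,0],[0.001,0.0007,0.024,0,0,0,0]]'; python3 tq.py
```

```text
time: 37.12
eef_pos: [0.5151, -0.2189, 0.0748]
tcp_rot: [0.929, 0.37, -0.001, -0.002]
contact_force: [-0.9, 1.4, 5.2]
opening: 0.195
finger_force: 79.4
[ 0.27435987  0.37978855 -0.05230996] 43.408635686379085
```

```bash
python3 inch.py '[[0,0,0.002,0,0,0,0],[0,0,0.003,0,0,0,0],[0,0,0.003,0,0,0,0],[0,0,0,0,0,-0.1,0],[0,0,0,0,0,-0.22,0],[0,0,0,0,0,-0.22,0],[0,0,0,0,0,-0.22,0]]'; python3 tq.py
python3 inch.py '[[0,0,0,0,0,0,0.45],[0,0,0,0,0,0,0.45],[0,0,0,0,0,0,0.45],[0,0,-0.03,0,0,0,0.45],[0,0,-0.088,0,0,0,0.45],[-0.08,0,-0.088,0,0,0,0.45],[-0.08,0,-0.088,0,0,0,0.45],[-0.08,0,-0.088,0,0,0,0.45],[-0.08,0,-0.088,0,0,0,0.45]]'; python3 fit.py ab f8
```

```text
time: 38.0
eef_pos: [0.5149, -0.2187, 0.0748]
tcp_rot: [0.883, 0.47, -0.001, -0.002]
contact_force: [-2.5, 1.9, 5.8]
opening: 0.196
finger_force: 79.3
[0.33998267 0.47920394 0.01290044] 56.033801059202496
time: 39.12
eef_pos: [0.4705, -0.2846, 0.161]
tcp_rot: [0.883, 0.47, -0.001, -0.003]
contact_force: [0.2, -0.3, -0.5]
opening: 0.453
finger_force: 0.0
a z 0.069 mark at [-16.4  -0.3] ang c 181.1 line 181.1 n 469
a z 0.069 mark at [-9.2 -9.1] ang c 224.8 line 144.1 n 170
a z 0.092 mark at [-5.9 -0.4] ang c 183.5 line 177.2 n 252
b z 0.069 mark at [-16.3  -0.7] ang c 182.4 line 182.0 n 292
b z 0.092 mark at [-5.5 -0.3] ang c 183.1 line 182.6 n 200
```

```bash
python3 - <<'E'
from h import *
go([.5,-.05,.27],down(np.radians(-51.2)))
E
python3 inch.py '[[0,0,-0.06,0,0,0,0.4],[0,-0.06,-0.109,0,0,0.1,0.4],[0.1,-0.13,-0.109,0,0,0.2,0.4],[0.21,-0.11,-0.109,0,0,0.3,0.4],[0.21,-0.11,-0.109,0,0,0.3,0.4],[0.21,-0.11,-0.109,0,0,0.3,0.4],[0.21,-0.11,-0.109,0,0,0.3,0.4]]'; python3 - <<'E'
from h import *
go(binP(.03,.09,.14,.475),binTool(.475))
E
```

```text
shift [ 0.211  -0.1071 -0.1083] rot [-0.005  0.     0.301] rows>= 5.0 q [-0.73  0.08  1.94 -0.    1.12 -0.14]
time: 40.05
eef_pos: [0.4975, -0.047, 0.271]
tcp_rot: [0.942, 0.335, -0.001, -0.002]
contact_force: [-0.4, -0.0, 0.8]
opening: 0.402
finger_force: 0.0
shift [ 0.1689 -0.2266  0.0365] rot [-0.006  0.476  0.005] rows>= 5.0 q [-0.3  -0.14  1.95  0.    1.33  0.59]
```

```bash
python3 inch.py '[[0.03,-0.06,-0.02,0,0.15,0,0.4],[0.08,-0.12,0,0,0.3,0,0.4],[0.169,-0.2266,0.036,-0.006,0.476,0.005,0.4],[0.169,-0.2266,0.036,-0.006,0.476,0.005,0.4],[0.169,-0.2266,0.036,-0.006,0.476,0.005,0.4],[0.169,-0.2266,0.036,-0.006,0.476,0.005,0.4],[0.169,-0.2266,0.036,-0.006,0.476,0.005,0.4],[0.169,-0.2266,0.036,-0.006,0.476,0.005,0.4]]'; python3 knobs.py 0.475; python3 -c "
from h import *
go(binP(.0295,.111,.09,.475),binTool(.475))"
```

```text
time: 41.05
eef_pos: [0.487, 0.2312, 0.2363]
tcp_rot: [0.918, 0.32, 0.222, -0.077]
contact_force: [0.2, -0.1, -0.2]
opening: 0.402
finger_force: 0.0
knob px 249 197 area 2177.5 bin xy [0.0297 0.1119 0.0523]
  mark b 0.018 centre rel [-0.0141  0.006 ] r 0.0153 ang c 156.9 ang line 154.1 len 0.0093 n 32
  mark b 0.041 centre rel [-0.0058  0.0031] r 0.0066 ang c 151.7 ang line 154.1 len 0.0085 n 32
shift [-0.0001 -0.0257  0.0515] rot [ 0.005 -0.    -0.006] rows>= 1.0 q [ 0.15 -0.27  2.18  0.31  0.84  0.88]
```

```bash
python3 inch.py '[[0,-0.0257,0.04,0.005,0,-0.006,0.4],[0,-0.0257,0.09,0.005,0,-0.006,0.4],[0,-0.0257,0.1195,0.005,0,-0.006,0.4],[0,-0.0257,0.1195,0.005,0,-0.006,0.4],[0,-0.0257,0.1195,0.005,0,-0.006,0.4],[0,-0.0257,0.1195,0.005,0,-0.006,0],[0,-0.0257,0.1195,0.005,0,-0.006,0],[0,-0.0257,0.1195,0.005,0,-0.006,0],[0,-0.0257,0.1195,0.005,0,-0.006,0]]' 80
python3 -c "
from h import *
s=ctrl.get_state(); print(binR(.475).T@(s['eef_pos']-HINGE))"
python3 inch.py '[[0,0,-0.05,0,0,0,0],[0,0,-0.1,0,0,0,0],[0,0,-0.14,0,0,0,0],[0,0,-0.14,0,0,0,0],[0,0,-0.14,0,0,0,0]]'; python3 - <<'E'
from h import *
go([.5,-.05,.27],down(np.radians(-51.2)))
E
```

```text
time: 42.22
eef_pos: [0.5142, 0.2863, 0.1316]
tcp_rot: [0.916, 0.324, 0.223, -0.078]
contact_force: [-3.1, -3.7, 6.3]
opening: 0.201
finger_force: 78.3
[0.03108313 0.11144592 0.02297338]
time: 42.85
eef_pos: [0.463, 0.2461, 0.2531]
tcp_rot: [0.917, 0.324, 0.221, -0.079]
contact_force: [0.6, -0.7, -1.3]
opening: 0.195
finger_force: 78.5
shift [-0.1321  0.2536 -0.087 ] rot [-0.002 -0.473  0.002] rows>= 5.0 q [ 0.19 -0.32  2.19  0.29  0.87  0.94]
```

```bash
python3 inch.py '[[-0.03,0.06,-0.09,0,-0.15,0,0],[-0.08,0.14,-0.1,0,-0.3,0,0],[-0.132,0.2536,-0.087,0,-0.473,0.002,0],[-0.132,0.2536,-0.087,0,-0.473,0.002,0],[-0.132,0.2536,-0.087,0,-0.473,0.002,0],[-0.132,0.2536,-0.087,0,-0.473,0.002,0],[-0.132,0.2536,-0.087,0,-0.473,0.002,0],[-0.132,0.2536,-0.087,0,-0.473,0.002,0]]' >/dev/null;  python3 - <<'E'
from h import *
go([.505,-.230,.13],down(np.radians(-51.2)))
E
```

```text
shift [-0.1105  0.1445  0.1399] rot [-0.002 -0.001  0.002] rows>= 4.0 q [-0.3  -0.13  1.95  0.    1.33  0.59]
```

```bash
python3 inch.py '[[-0.06,0.06,0.02,0,0,0,0],[-0.09,0.1,0.06,0,0,0,0],[-0.1105,0.1445,0.1,0,0,0,0],[-0.1105,0.1445,0.139,0,0,0,0],[-0.1105,0.1445,0.139,0,0,0,0],[-0.1105,0.1445,0.139,0,0,0,0],[-0.1105,0.1445,0.139,0,0,0,0]]'; python3 held.py
sed -i 's/for t in tiles\[2:5\]/for t in [tiles[3]]/; s/(260,260)/(540,540)/' dials.py; python3 dials.py d3; python3 fit.py b
```

```text
time: 44.72
eef_pos: [0.5067, -0.2311, 0.1347]
tcp_rot: [0.943, 0.333, 0.002, 0.001]
contact_force: [-0.1, 0.6, 0.1]
opening: 0.195
finger_force: 78.7
proj [277.4 252. ] k 3 offset tool xy [ 0.0227 -0.0032] rms 0.0017 free 39 [[243, 189], [291, 174], [319, 235]]
wrist
T offset panel mm 3.0625 -1.1875 r 39.775
a offset panel mm -4.8125 -1.9375 r 32.875
b offset panel mm 3.0625 -1.1875 r 31.15
c offset panel mm 2.6875 -0.8125 r 31.1875
d offset panel mm 2.6875 -0.4375 r 33.2125
top
b offset panel mm -4.8125 -7.5625 r 34.525
d offset panel mm -0.6875 1.0625 r 33.2875
b z 0.069 mark at [-16.1  -1. ] ang c 183.6 line 183.0 n 320
```

View pics/d3.png

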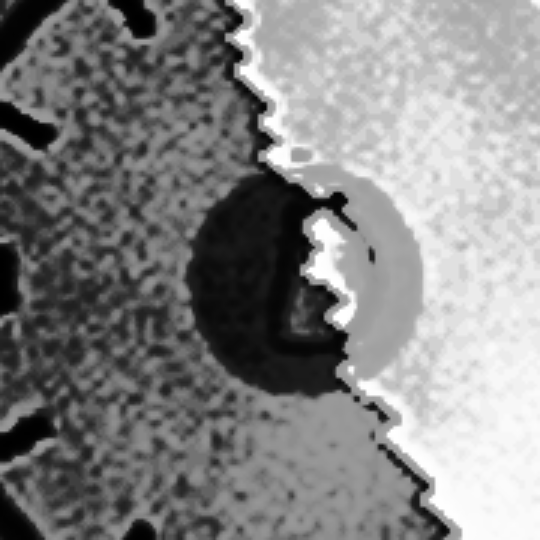

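Stem c's collar centre is at tile (305,281), +2.9 and −0.9 mm from my estimate. Its flat runs from (272,345) to (287,205), so it faces about 173°. I'll move over the clear dial at c to measure the held knob.

```bash
python3 - <<'E'
from h import *
go([.5735,-.1752,.115],down(np.radians(-51.2)))
E
python3 inch.py '[[0.045,0,0,0,0,0,0],[0.087,-0.002,0.01,0,0,0,0],[0.087,-0.002,0.018,0,0,0,0],[0.087,-0.002,0.018,0,0,0,0],[0.087,-0.002,0.018,0,0,0,0]]'; python3 held.py
```

```text
shift [ 0.0879 -0.0012  0.0185] rot [ 0.001 -0.002  0.001] rows>= 2.0 q [-0.61  0.13  1.95  0.    1.06  0.28]
time: 45.55
eef_pos: [0.571, -0.176, 0.114]
tcp_rot: [0.943, 0.332, 0.0, -0.001]
contact_force: [-0.1, 0.8, -1.0]
opening: 0.2
finger_force: 78.7
proj [277.5 252. ] k 3 offset tool xy [-0.0014  0.0013] rms 0.00023 free 40 [[241, 235], [289, 213], [319, 235]]
```

```bash
python3 - <<'E'
from h import *
go([.5738,-.1750,.10],down(np.radians(-90-34.8)))
E
python3 inch.py '[[0.003,-0.001,0,0,0,0.18,0],[0.003,-0.001,0,0,0,0.36,0],[0.003,-0.001,0,0,0,0.54,0],[0.003,-0.001,0,0,0,0.72,0],[0.003,-0.001,0,0,0,0.9,0],[0.003,-0.001,0.01,0,0,1.08,0],[0.003,-0.001,0.014,0,0,1.285,0],[0.003,-0.001,0.014,0,0,1.285,0],[0.003,-0.001,0.014,0,0,1.285,0],[0.003,-0.001,0.014,0,0,1.285,0]]'
python3 - <<'E'
from h import *
go([.5738,-.1750,.074],down(np.radians(-90-34.8)))
E
```

```text
shift [0.0028 0.0008 0.0142] rot [-2.000e-03 -1.000e-03  1.283e+00] rows>= 7.0 q [-0.47  0.24  1.86  0.    1.04  0.42]
time: 46.85
eef_pos: [0.5734, -0.173, 0.1002]
tcp_rot: [0.954, -0.299, 0.0, -0.001]
contact_force: [0.4, 0.0, -0.4]
opening: 0.196
finger_force: 78.7
shift [0.0015 0.0015 0.0262] rot [-0.002  0.     0.001] rows>= 1.0 q [-0.46  0.26  1.86  0.    1.02  1.71]
```

```bash
python3 inch.py '[[0.0015,0.0015,0.006,0,0,0,0],[0.0015,0.0015,0.012,0,0,0,0],[0.0015,0.0015,0.018,0,0,0,0],[0.0015,0.0015,0.022,0,0,0,0],[0.0015,0.0015,0.025,0,0,0,0],[0.0015,0.0015,0.025,0,0,0,0]]'; python3 tq.py
```

```text
time: 47.6
eef_pos: [0.5735, -0.1744, 0.0749]
tcp_rot: [0.954, -0.299, -0.001, -0.001]
contact_force: [-1.2, 1.2, 2.0]
opening: 0.198
finger_force: 79.1
[0.38593283 0.35777784 0.02791919] -34.81598200264721
```

```bash
python3 inch.py '[[0,0,0.002,0,0,0,0],[0,0,0.004,0,0,0,0],[0,0,0.004,0,0,0,0],[0,0,0.001,0,0,-0.06,0],[0,0,0.001,0,0,-0.12,0],[0,0,0.001,0,0,-0.12,0]]'; python3 tq.py
python3 inch.py '[[0,0,0,0,0,0,0.45],[0,0,0,0,0,0,0.45],[0,0,0,0,0,0,0.45],[0,0,-0.03,0,0,0,0.45],[0,0,-0.088,0,0,0,0.45],[-0.08,0,-0.088,0,0,0,0.45],[-0.08,0,-0.088,0,0,0,0.45],[-0.08,0,-0.088,0,0,0,0.45],[-0.08,0,-0.088,0,0,0,0.45]]'; python3 fit.py abc f9
```

```text
time: 48.35
eef_pos: [0.5741, -0.1741, 0.0747]
tcp_rot: [0.97, -0.242, 0.0, -0.002]
contact_force: [-1.4, 4.3, 5.4]
opening: 0.195
finger_force: 79.2
[ 0.80894511  0.46527361 -0.04288581] -27.98518094455502
time: 49.48
eef_pos: [0.5039, -0.138, 0.1622]
tcp_rot: [0.97, -0.242, 0.001, -0.001]
contact_force: [0.2, 0.3, -0.5]
opening: 0.452
finger_force: 0.0
a z 0.069 mark at [-16.4  -0.6] ang c 182.1 line 180.5 n 460
a z 0.069 mark at [ 13.8 -14.9] ang c 312.8 line 42.5 n 164
a z 0.069 mark at [ -7.  -16.5] ang c 247.1 line 180.1 n 503
a z 0.092 mark at [-5.4 -0.3] ang c 182.9 line 180.3 n 367
b z 0.069 mark at [-16.3  -1. ] ang c 183.5 line 181.2 n 477
b z 0.069 mark at [-9.5 -9.1] ang c 223.6 line 155.5 n 172
b z 0.092 mark at [-5.2 -0.5] ang c 185.5 line 182.2 n 358
c z 0.069 mark at [-16.1   0.5] ang c 178.1 line 175.2 n 452
c z 0.092 mark at [-4.5 -0.3] ang c 184.2 line 175.2 n 431
```

```bash
python3 inch.py '[[0.08,0,0,0,0,0,0.45],[0.08,0,0,0,0,0,0.45],[0.08,0,0.05,0,0,0,0.45],[0.08,0,0.087,0,0,0,0.45],[0.08,0,0.087,0,0,0,0.45],[0.08,0,0.087,0,0,0,0],[0.08,0,0.087,0,0,0,0],[0.08,0,0.087,0,0,0,0],[0.08,0,0.087,0,0,0,0]]' 80
python3 tq.py; python3 inch.py '[[0,0,0,0,0,-0.05,0],[0,0,0,0,0,-0.085,0],[0,0,0,0,0,-0.085,0]]' >/dev/null; python3 tq.py
python3 inch.py '[[0,0,0,0,0,0,0.45],[0,0,0,0,0,0,0.45],[0,0,0,0,0,0,0.45],[0,0,-0.03,0,0,0,0.45],[0,0,-0.088,0,0,0,0.45],[-0.08,0,-0.088,0,0,0,0.45],[-0.08,0,-0.088,0,0,0,0.45],[-0.08,0,-0.088,0,0,0,0.45],[-0.08,0,-0.088,0,0,0,0.45]]'; python3 fit.py bc f10
```

```text
time: 50.65
eef_pos: [0.5746, -0.1751, 0.0764]
tcp_rot: [0.97, -0.241, 0.001, -0.001]
contact_force: [-0.1, -0.3, 3.7]
opening: 0.196
finger_force: 78.5
[-0.02293132  0.03096415  0.02346628] -27.943786481340638
[0.068594   0.16378391 0.00315949] -23.046829362897583
time: 52.15
eef_pos: [0.5009, -0.144, 0.1631]
tcp_rot: [0.98, -0.2, 0.001, -0.001]
contact_force: [-0.4, 0.1, -0.0]
opening: 0.451
finger_force: 0.0
b z 0.069 mark at [-16.4  -0.9] ang c 183.2 line 182.5 n 468
b z 0.069 mark at [-9.5 -9.2] ang c 224.1 line 151.4 n 185
b z 0.092 mark at [-5.1 -0.5] ang c 185.3 line 182.3 n 375
c z 0.069 mark at [-16.2  -1.8] ang c 186.1 line 179.7 n 462
c z 0.092 mark at [-4.8 -1.7] ang c 199.2 line 179.3 n 394
```

c now reads about 179.5°, b about 182° and a about 180.5°. All three are home, so I'll shut the bin by pushing its handle bar with the closed fingers.

```bash
python3 - <<'E'
from h import *
p=HINGE-.10*u; p[2]=.27; go(p,down(np.radians(-51.2)))
E
python3 inch.py '[[0,0,-0.06,0,0,-0.15,0],[0,0,-0.107,0,0,-0.33,0],[0,-0.06,-0.107,0,0,-0.5,0],[-0.03,-0.15,-0.107,0,0,-0.7,0],[-0.06,-0.2,-0.107,0,0,-0.9,0],[-0.1,-0.25,-0.107,0,0,-1.08,0],[-0.1,-0.25,-0.107,0,0,-1.08,0],[-0.1,-0.25,-0.107,0,0,-1.08,0]]'; python3 knobs.py 0.475; python3 - <<'E'
from h import *
p=HINGE-.105*u; p[2]=.125; go(p,down(np.radians(-51.2)))
E
```

```text
shift [-0.1135 -0.2455 -0.1065] rot [-1.00e-03 -2.00e-03 -1.08e+00] rows>= 6.0 q [-0.48  0.01  2.01  0.    1.11  1.5 ]
time: 53.2
eef_pos: [0.5064, 0.1272, 0.2704]
tcp_rot: [0.943, 0.334, 0.001, -0.001]
contact_force: [0.3, -0.1, 0.6]
opening: -0.003
finger_force: 0.0
shift [-0.016  -0.0087  0.1453] rot [-0.001 -0.001  0.002] rows>= 3.0 q [ 0.05 -0.08  1.91  0.    1.32  0.94]
```

The bin is empty. I'll go down in front of the bar and push along tool x (+u).

```bash
python3 inch.py '[[-0.016,-0.009,0,0,0,0,0],[-0.016,-0.009,0.06,0,0,0,0],[-0.016,-0.009,0.12,0,0,0,0],[-0.016,-0.009,0.145,0,0,0,0],[-0.016,-0.009,0.145,0,0,0,0],[-0.016,-0.009,0.145,0,0,0,0]]'
python3 inch.py '[[0.01,0,0,0,0,0,0],[0.02,0,0,0,0,0,0],[0.027,0,0,0,0,0,0],[0.033,0,0,0,0,0,0],[0.039,0,0,0,0,0,0],[0.043,0,0,0,0,0,0]]'
```

```text
time: 54.0
eef_pos: [0.4896, 0.122, 0.1268]
tcp_rot: [0.943, 0.332, 0.002, -0.0]
contact_force: [0.9, 0.0, 0.8]
opening: -0.006
finger_force: 0.0
time: 54.75
eef_pos: [0.5106, 0.1408, 0.126]
tcp_rot: [0.942, 0.336, -0.022, 0.005]
contact_force: [-43.1, -37.1, 36.2]
opening: 0.0
finger_force: 29.0
```

Pushing flat jams the bar, because it has to rise along the hinge's arc. I'll back off, go lower, and push forward and up together.

```bash
python3 inch.py '[[-0.03,0,0,0,0,0,0],[-0.03,0,0,0,0,0,0],[-0.03,0,0.015,0,0,0,0],[-0.03,0,0.015,0,0,0,0]]'
python3 - <<'E'
from h import *
s=ctrl.get_state(); print((s["eef_pos"]-HINGE)@np.c_[u,v,Z])
go([*s["eef_pos"][:2],.11],down(np.radians(-51.2)))
E
```

```text
time: 55.25
eef_pos: [0.4973, 0.1313, 0.1084]
tcp_rot: [0.943, 0.332, -0.001, -0.001]
contact_force: [-0.2, 0.3, -0.4]
opening: -0.004
finger_force: 0.0
[-0.09314903  0.00123659  0.01143376]
shift [-0.     -0.     -0.0016] rot [-0.003  0.001  0.001] rows>= 1.0 q [0.06 0.07 2.06 0.   1.01 0.95]
```

```bash
python3 inch.py '[[0.014,0,0,0,0,0,0],[0.018,0,-0.004,0,0,0,0],[0.021,0,-0.009,0,0,0,0],[0.024,0,-0.013,0,0,0,0],[0.027,0,-0.017,0,0,0,0],[0.03,0,-0.02,0,0,0,0]]'
python3 - <<'E'
from h import *
s=ctrl.get_state(); print((s["eef_pos"]-HINGE)@np.c_[u,v,Z])
E
```

```text
time: 56.0
eef_pos: [0.5216, 0.1499, 0.1308]
tcp_rot: [0.943, 0.332, 0.001, -0.001]
contact_force: [-1.6, -1.6, -1.5]
opening: -0.005
finger_force: 1.2
[-0.06257197  0.00042625  0.03382752]
```

```bash
python3 inch.py '[[0.004,0,-0.003,0,0,0,0],[0.008,0,-0.006,0,0,0,0],[0.011,0,-0.008,0,0,0,0],[0.013,0,-0.009,0,0,0,0]]'
python3 - <<'E'
from h import *
s=ctrl.get_state(); print((s["eef_pos"]-HINGE)@np.c_[u,v,Z])
E
```

```text
time: 56.5
eef_pos: [0.5299, 0.1566, 0.1386]
tcp_rot: [0.943, 0.333, -0.003, -0.0]
contact_force: [-7.9, -7.2, -0.6]
opening: 0.003
finger_force: 5.7
[-0.05184964  0.00049334  0.04159742]
```

```bash
python3 inch.py '[[0.002,0,-0.001,0,0,0,0],[0.004,0,-0.001,0,0,0,0],[0.004,0,-0.001,0,0,0,0]]'
python3 - <<'E'
from h import *
s=ctrl.get_state(); print((s["eef_pos"]-HINGE)@np.c_[u,v,Z])
E
```

```text
time: 56.88
eef_pos: [0.5298, 0.1566, 0.1386]
tcp_rot: [0.943, 0.333, -0.008, 0.001]
contact_force: [-15.4, -14.0, 4.6]
opening: 0.002
finger_force: 10.4
[-0.05195873  0.00053048  0.04158692]
```

```bash
python3 inch.py '[[0.002,0,-0.001,0,0,0,0],[0.002,0,-0.001,0,0,0,0]]'
python3 inch.py '[[-0.03,0,0,0,0,0,0],[-0.04,0,0,0,0,0,0],[-0.04,0,-0.06,0,0,0,0],[-0.04,0,-0.12,0,0,0,0],[-0.04,0.1,-0.13,0,0,0,0],[-0.04,0.2,-0.13,0,0,0,0],[-0.04,0.26,-0.13,0,0,0,0],[-0.04,0.26,-0.13,0,0,0,0],[-0.04,0.26,-0.13,0,0,0,0]]'
python3 - <<'E'
from h import *
c=look("top","t9"); a=cv2.imread("pics/top0.png"); b=cv2.imread("pics/t9.png")
A=cv2.cvtColor(a,6)[150:265,110:265].astype(np.float32);B=cv2.cvtColor(b,6)[150:265,110:265].astype(np.float32)
# bright steel/rim pixels: compare the front wall rim and bar
for t in (0,.02,.05,.1):
    p=proj(c,[binP(-.035,y,.066,t) for y in np.linspace(-.045,.045,60)]+[binP(.002,y,.08,t) for y in np.linspace(-.155,.155,120)])
    s=lambda im:[round(float(cv2.remap(im,(p[i:j,0]+o).astype(np.float32)[None],(p[i:j,1]+q).astype(np.float32)[None],1).mean()),1) for i,j in((0,60),(60,180)) for o,q in((-2,-2),(-1,-1),(0,0),(1,1),(2,2))]
    print(t,s(cv2.cvtColor(a,6)),s(cv2.cvtColor(b,6)))
print(np.abs(A-B).mean())
E
```

```text
time: 57.12
eef_pos: [0.5298, 0.1566, 0.1387]
tcp_rot: [0.943, 0.333, -0.011, 0.002]
contact_force: [-17.7, -18.4, 4.8]
opening: 0.001
finger_force: 12.8
time: 58.25
eef_pos: [0.6706, -0.0696, 0.2709]
tcp_rot: [0.944, 0.33, 0.002, -0.0]
contact_force: [0.1, 0.3, 0.3]
opening: -0.004
finger_force: 0.0
0 [80.3, 99.3, 139.2, 119.3, 99.4, 107.5, 79.8, 145.3, 97.6, 69.6] [89.9, 110.9, 154.2, 132.9, 109.7, 166.9, 112.5, 156.6, 104.3, 75.6]
0.02 [93.4, 115.4, 143.2, 103.8, 107.8, 96.8, 96.7, 151.9, 68.2, 74.5] [104.1, 128.4, 159.1, 115.8, 116.4, 146.9, 115.5, 159.7, 74.5, 80.8]
0.05 [101.4, 141.5, 116.4, 100.7, 109.8, 82.0, 157.2, 77.6, 71.6, 79.0] [113.2, 156.6, 129.6, 110.8, 115.1, 107.2, 166.7, 84.1, 77.5, 85.6]
0.1 [142.8, 114.3, 101.6, 109.7, 109.5, 153.0, 68.7, 74.2, 76.3, 74.0] [158.2, 127.4, 111.8, 115.1, 111.6, 161.2, 75.0, 80.4, 82.6, 79.6]
28.247013
```

The bar and wall-rim profile matches the first picture, so the bin is shut. One last numeric check of the fitted knobs.

```bash
python3 - <<'E'
from h import *
go([.45,-.27,.21],down(np.radians(-51.2)))
E
python3 inch.py '[[-0.1,0,0,0,0,0,0.4],[-0.2,0.02,0,0,0,0,0.4],[-0.297,0.018,0.03,0,0,0,0.4],[-0.297,0.018,0.06,0,0,0,0.4],[-0.297,0.018,0.06,0,0,0,0.4],[-0.297,0.018,0.06,0,0,0,0.4],[-0.297,0.018,0.06,0,0,0,0.4]]'; python3 fit.py abc f11 | awk '$6<0'; python3 - <<'E'
from h import *
# skirt outline diameters: height check, home skirt ~.069
t=cv2.imread("pics/f11.png",0); print(t.shape)
for i in range(0,2): print([int(x) for x in t[160,i*320*1:(i+1)*320:10]][:32]) if 0 else None
c=look("wrist"); f=np.array([.5016,-.2279])+.003*np.array([.618,-.786]); ey=np.array([.786,.618])
g=cv2.GaussianBlur(c["pixels"].max(2),(3,3),0)
for nm,y in zip("abc",(-.061,.014,.089)):
    p=proj(c,[np.r_[f+y*ey,.066]])[0]
    h=cv2.HoughCircles(cv2.resize(g[int(p[1])-45:int(p[1])+45,int(p[0])-45:int(p[0])+45],None,fx=4,fy=4),cv2.HOUGH_GRADIENT,1.5,400,param1=80,param2=15,minRadius=80,maxRadius=135)
    q=proj(c,[np.r_[f+y*ey+.026*np.array([.618,-.786])*s,z] for z in(.067,.080) for s in(-1,1)])
    print(nm,None if h is None else h[0,0]/4,"r exp home",np.hypot(*(q[1]-q[0]))/2,"not home",np.hypot(*(q[3]-q[2]))/2)
E
```

```text
shift [-0.2977  0.0197  0.0599] rot [ 0.    -0.003 -0.003] rows>= 5.0 q [-0.25  0.26  1.54  0.    1.34  0.64]
time: 59.18
eef_pos: [0.4486, -0.2656, 0.2115]
tcp_rot: [0.943, 0.332, 0.001, -0.0]
contact_force: [-0.0, 1.4, 0.3]
opening: 0.401
finger_force: 0.0
(320, 800)
a [44.4375 43.3125 25.7   ] r exp home 26.557359691168035 not home 27.702102555319037
b [43.3125 44.0625 29.7875] r exp home 28.8345722456514 not home 30.190480215234103Traceback (most recent call last):
  File "<stdin>", line 9, in <module>
cv2.error: OpenCV(4.12.0) /io/opencv/modules/imgproc/src/resize.cpp:4208: error: (-215:Assertion failed) !ssize.empty() in function 'resize'
```

```bash
python3 fit.py abc; python3 - <<'E'
from h import *
c=look("wrist"); print(c["xyz"])
E
```

```text
a z 0.069 mark at [-16.4  -0.3] ang c 180.9 line 181.5 n 492
a z 0.092 mark at [-5.4  0.1] ang c 179.4 line 184.6 n 384
b z 0.069 mark at [-16.6  -0.8] ang c 182.7 line 181.6 n 254
b z 0.092 mark at [-2.3 -0.1] ang c 182.4 line 101.8 n 87
b z 0.092 mark at [-6.4 -0.3] ang c 183.0 line 179.9 n 98
c z 0.069 mark at [-16.2  -1.3] ang c 184.6 line 179.3 n 437
c z 0.092 mark at [-4.9 -1.4] ang c 195.9 line 179.1 n 381
[ 0.51362477 -0.21504046  0.35514698]
```

All three pointers are within about 2° of off, the bin is shut, and the robot is clear of everything, so I'm handing in.

```bash
python3 -c "
from plant import ctrl
print(ctrl.sign_off())"
```

```text
the job is handed in; nothing more can be done
None
```

The bin held three small knobs and no timer knob; all three are fitted home on stems a, b and c with pointers within about 2° of off, the bin is shut, and the job was handed in at about 59 s, though my first attempt to push the bin shut jammed at about 67 N on the closed fingers before I backed off and closed it gently.

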